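# Set out the stacked gift boxes on a craft-fair jewellery stall

## Task

Take the stack of jewellery gift boxes apart and set each box upright in the shallow display tray of its own shape (long, square, hexagonal, round), lying flat on the tray's floor inside the rim. Set the boxes down without dropping them, and do not disturb the bowl of beads or the flower pot.

Things in the scene. Friction and masses are not known exactly. Their poses are not given: they have to be found in the camera images.
- round_box: The small round gift box. Closed card gift box, cream lid with a dark window, 36 mm tall, solid and stiff, loose. Origin: middle of its underside; z up. Diameter 38 mm. At the start it stands on the hexagonal box. About 50 g.
- hex_box: The hexagonal gift box. Closed card gift box, cream lid with a dark window, 36 mm tall, solid and stiff, loose. Origin: middle of its underside; z up. 54 mm across flats (two flats face its +y and -y), 62 mm across corners (its x axis passes through two corners). At the start it stands on one end of the long box, its y axis roughly across the long box, with the round box on top. About 100 g.
- square_box: The square gift box. Closed card gift box, cream lid with a dark window, 36 mm tall, solid and stiff, loose. Origin: middle of its underside; z up. 56 x 56 mm, x and y axes square to its sides. At the start it stands on the other end of the long box, about 90 mm from the hexagonal one, its y axis roughly across the long box. About 110 g.
- long_box: The long bracelet gift box. Closed card gift box, cream lid with a dark window, 36 mm tall, solid and stiff, loose. Origin: middle of its underside; z up. 170 mm along its x, 64 mm along its y. At the start it lies on the table at the bottom of the stack. About 180 g.
- round_tray: Tray for the round box. Fixed; shallow open tray of dark wood with a grey floor 3 mm thick and a rim 9 mm high above the table, 4 mm wide. Origin: middle of its underside, on the table. Round, inside diameter 58 mm (outside 66 mm).
- hex_tray: Tray for the hexagonal box. Fixed; shallow open tray of dark wood with a grey floor 3 mm thick and a rim 9 mm high above the table, 4 mm wide. Origin: middle of its underside, on the table. Hexagonal, 74 mm across flats inside, two flats facing its +y and -y (outside 82 mm).
- square_tray: Tray for the square box. Fixed; shallow open tray of dark wood with a grey floor 3 mm thick and a rim 9 mm high above the table, 4 mm wide. Origin: middle of its underside, on the table. Square, 76 x 76 mm inside, x and y axes square to its sides (outside 84 mm).
- long_tray: Tray for the long box. Fixed; shallow open tray of dark wood with a grey floor 3 mm thick and a rim 9 mm high above the table, 4 mm wide. Origin: middle of its underside, on the table. 190 mm inside along its x, 84 mm along its y (outside 198 x 92 mm).
- bead_bowl: Bystander: small white bowl of purple beads, 72 mm across, 28 mm high, loose. Origin: middle of its underside.
- flower_pot: Bystander: yellow-flowering plant in a yellow pot, 90 mm across, about 135 mm high, loose. Origin: middle of its underside.
There are look-alikes about, which are no part of the job. Leave any green, red or turquoise look-alike of the round_tray alone.

How it is judged:
By the outcome, as a careful person would: the job done as asked, in the order asked, and still so for the second after the job is handed in, with the robot touching nothing.
It also fails if it takes over 99 s, if anything falls off the work surface, if the arm or the gripper's body presses on something with over 40 N, if the wrist force passes 120 N, or if a joint passes its speed limit or range.

## Robot

A 6-joint arm with a two-finger parallel gripper is mounted at the origin on the work surface. World frame = base frame: x ahead of the robot, y to its left, z up, the work surface at z = 0. Lengths are in m, angles in rad, forces in N, time in s.
With the tool pointing down it reaches from about 0.425 to 0.95 m from the base axis. Payload 3.5 kg.
Tool frame: the origin (TCP) lies on the centre line of the jaws, within the pads' length; the fingertips stand ahead of it and the grasp point (between the pads) lies 11 mm behind it (tips_ahead is the z of the fingertips in the tool frame, in m); z points along the fingers, y is the direction in which the jaws open and shut (so a half turn about z gives the same grasp; the last joint's range is limited). The gripper opens to 85 mm and grips with 20 to 120 N. Pads are 22 mm wide; open, the fingers measure 114 mm over their backs; the gripper's body (76 mm by 85 mm) begins 54 mm behind the grasp point. The pads swing forward as they close: fully open they stand 13 mm farther back than shut.
Start: joints at [1.192, 0.286, 1.577, -0, 1.279, -0.15], TCP at [0.153, 0.657, 0.239] pointing down, gripper open.
Joint ranges: [-2.77, 2.77], [-0.9, 2.22], [0.21, 2.48], [-1.53, 4.67], [0.24, 2.81], [-2.84, 2.84]. Speed limits (rad/s): [2.79, 2.79, 3.14, 3.14, 3.14, 3.14].

## Interface

Orientations are given as a unit quaternion [x, y, z, w].
In Python, from plant import * gives the robot as it stands. The module is installed in compiled form; this text tells all that it offers.
- The arm moves only by the tool move_arm, never from a script. Its arguments are lists of equal length, an entry for each row: "linear": the shift along the world's x, y, z in m, a list of three; "twist": the turn, a rotation vector about the world's x, y, z in degrees, a list of three. A call has 1 to 20 rows; each row shifts and turns the pose as measured when the row begins; what a row does not reach is not made up. A row lasts 1/12 s, in which the tool goes at most 41.7 mm and 7.16 degrees, less where a joint would pass 70% of its speed; a pose out of reach is approached as far as the arm can. A call is refused whole if a number of a shift passes 0.0417 or a number of a turn 7.16, either way. A call with a gripper value outside its range is refused whole. "grip" is the opening, from 0 (shut) to 1 (fully open), set as the call begins (left out, the last holds). The fingers move at their own pace and stop on an object; "force" is the grip in N (left out, the last holds). Time passes only in rows, so rows that do not move let the fingers close. It gives the time, the measured TCP pose, the force and the opening at its end, in the units of the state.
- get_state(): the state, without advancing time (a new reading comes with each control period).
- read_camera(name): name is "scene" or "top" or "wrist"; returns a dict with "img" (480x640x3 uint8, blue, green, red), "depth" (480x640 float32, m along the optical axis (not along the pixel's ray), 0 where there is no reading), "fx", "fy", "cx", "cy" (pixels), "rvec" (rotation vector, rad) and "tvec" (3), from world to camera coordinates, as OpenCV has them. Camera axes: x right, y down, z forward; pixel columns grow to the right and rows downward; lengths in m; the calibration is good to about 2 mm. The wrist camera is an equidistant fisheye: a pixel r from the principal point sees the ray r / f radians off the axis. A picture is of the moment at which its call begins.
- sign_off(): hands the job in, once; it reports no verdict.
The state is a dict: "time": time; "qpos": joint angles; "dq": joint speeds; "joint_efforts": joint torques, N m; "eef_pos": TCP position; "tcp_rot": TCP orientation; "contact_force": force on the tool from outside, world axes, zero at the start; "wrist_torque": the same for the moment, N m; "opening": opening from 0.0 (shut) to 1.0 (fully open).
Only numpy, scipy, OpenCV 4.12 (cv2) and the standard library are available. Lean on these libraries where they do the work, as an engineer would, in place of code of your own. Each camera call takes 0.05 s, during which the arm holds its last target.

## Working session

There is one attempt and no reset: what is moved stays moved. The work goes in short steps, Python scripts to look and compute and a tool call to move; the robot and the scene stay as the last step left them, time stands still between calls to the robot, and variables do not carry over. Pictures are saved under pics/ and viewed, and the job is handed in when it is done.

Besides the shell and the picture viewer there is one more tool, called after "Emit:" as a command line: name --argument value ..., lists and objects as JSON in quotes. move_arm: Moves the arm, as the interface text tells. Its arguments: {"type":"object","properties":{"linear":{"type":"array","items":{"type":"array","items":{"type":"number"}}},"twist":{"type":"array","items":{"type":"array","items":{"type":"number"}}},"grip":{"type":"number"},"force":{"type":"number"}},"required":["linear","twist"]}

```bash
mkdir -p pics
python3 - <<'E'
from plant import *
import cv2
s=get_state();print({k:(v if not hasattr(v,'tolist') else v.tolist()) for k,v in s.items()})
for n in ['scene','top']:
    c=read_camera(n);cv2.imwrite(f'pics/{n}0.png',c['img']);print(n,c['fx'],c['fy'],c['cx'],c['cy'],c['rvec'],c['tvec'])
E
```

```text
{'time': 0.0, 'qpos': [1.1920004334852803, 0.28720118378296744, 1.578189784379633, -8.795662260473582e-06, 1.2786201540423516, -0.15001569906607695], 'dq': [-0.0006350046681053085, 0.00038024490405063856, 0.00023215257169603715, -0.00011429862034954504, -0.0037676011963442132, 0.0010448625684996138], 'joint_efforts': [0.0002977277381432941, -40.5980122089386, -29.262608885765076, -4.7221147951859166e-05, 0.005778061458840966, 9.131201395007338e-07], 'eef_pos': [0.1528238280491539, 0.6568061057370471, 0.23791656677487655], 'tcp_rot': [0.11413944578189061, 0.9934640026956092, -0.0011683108625140234, -0.00031195247999834164], 'contact_force': [-0.17893741490270884, -0.10751294893128274, 0.9380382511545714], 'wrist_torque': [-0.045184939903705784, -0.0038671130851389043, -0.006714172522832075], 'opening': 0.9987501701160619}
scene 455.86030668140904 455.86030668140904 321.6991490006421 235.34554941119328 [ 2.08080733  0.76556134 -0.36868879] [-0.48469257 -0.10558747  1.11185996]
top 569.6264412877899 569.6264412877899 321.44659654754844 245.1458156637103 [ 2.15765875 -2.15751963  0.14931547] [0.09599302 0.59126709 1.11237617]
```

View pics/scene0.png

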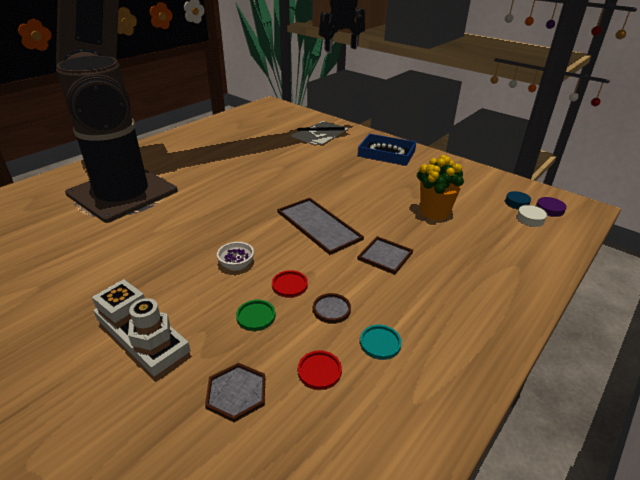

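View pics/top0.png

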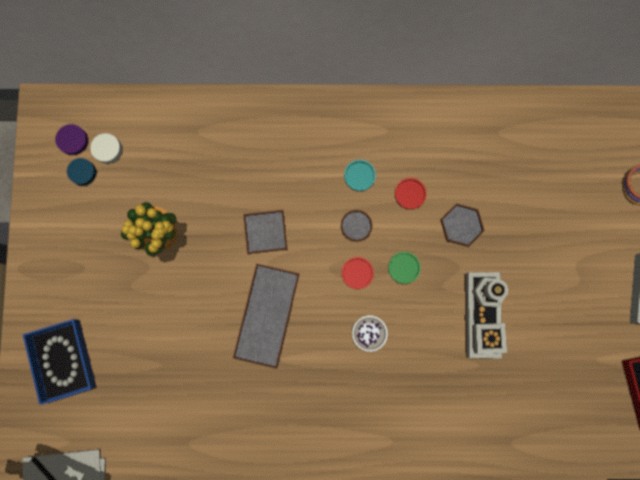

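```bash
cat > h.py <<'E'
from plant import *
import cv2, numpy as np
def proj(c,p):
    K=np.array([[c['fx'],0,c['cx']],[0,c['fy'],c['cy']],[0,0,1]])
    return cv2.projectPoints(np.float64(p).reshape(-1,3),np.float64(c['rvec']),np.float64(c['tvec']),K,None)[0][:,0]
def plane(c,uv,z):
    uv=np.float64(uv).reshape(-1,2)
    R=cv2.Rodrigues(np.float64(c['rvec']))[0];t=np.float64(c['tvec']).ravel()
    d=np.c_[(uv[:,0]-c['cx'])/c['fx'],(uv[:,1]-c['cy'])/c['fy'],np.ones(len(uv))]@R
    o=-R.T@t
    return o+d*((z-o[2])/d[:,2])[:,None]
def cloud(c):
    R=cv2.Rodrigues(np.float64(c['rvec']))[0];t=np.float64(c['tvec']).ravel()
    v,u=np.mgrid[:480,:640];z=c['depth'].astype(float)
    P=np.stack([(u-c['cx'])/c['fx']*z,(v-c['cy'])/c['fy']*z,z],-1)
    return (P-t)@R
E
python3 - <<'E'
from h import *
for n in ['top','scene']:
    c=read_camera(n)
    print(n,proj(c,[[0,0,0],[.153,.657,.238],[.5,0,0],[.5,.3,0]]).round())
    P=cloud(c)
    if n=='top':
        for nm,(u,v) in dict(hex=(462,225),sq=(265,232),lng=(266,316),rnd=(356,225),bowl=(370,333),pot=(148,230)).items():
            print(nm,P[v,u].round(3))
        # grey mask
        hsv=cv2.cvtColor(c['img'],cv2.COLOR_BGR2HSV)
        Z=P[:,:,2]
        for nm,(u,v) in dict(hex=(462,225),sq=(265,232),lng=(266,316),rnd=(356,225)).items():
            m=((hsv[:,:,1]<60)&(hsv[:,:,2]>50)).astype(np.uint8)*255
            m=cv2.morphologyEx(m,cv2.MORPH_CLOSE,np.ones((3,3)));m=cv2.morphologyEx(m,cv2.MORPH_OPEN,np.ones((3,3)))
            n_,l,st,ce=cv2.connectedComponentsWithStats(m)
            i=l[v,u]
            ct=max(cv2.findContours((l==i).astype(np.uint8),0,cv2.CHAIN_APPROX_NONE)[0],key=cv2.contourArea)[:,0]
            X=plane(c,ct,.004)[:,:2]
            M=cv2.moments((X*1e4).astype(np.int32));ctr=np.array([M['m10'],M['m01']])/M['m00']/1e4
            r=cv2.minAreaRect((X*1000).astype(np.float32))
            ap=cv2.approxPolyDP((X*1000).astype(np.float32),5,True)[:,0]
            print(nm,ctr.round(4),np.round(r[0],1),np.round(r[1],1),round(r[2],1),'\n',ap.round().tolist() if len(ap)<9 else '')
        # stack heights
        for lo,hi in [(.028,.042),(.064,.078),(.1,.115)]:
            m=((Z>lo)&(Z<hi)).astype(np.uint8); m[:, :430]=0; m[:,540:]=0;m[:250]=0;m[380:]=0
            m=cv2.morphologyEx(m,cv2.MORPH_OPEN,np.ones((3,3)))
            n_,l,st,ce=cv2.connectedComponentsWithStats(m)
            for i in range(1,n_):
                if st[i,4]<60: continue
                X=P[l==i]
                r=cv2.minAreaRect((X[:,:2]*1000).astype(np.float32))
                print(lo,st[i],np.median(X[:,2]).round(4),np.round(r[0],1),np.round(r[1],1),round(r[2],1))
        cv2.imwrite('pics/st_top.png',cv2.resize(c['img'][255:375,440:540],None,fx=6,fy=6)[:600])
    else: cv2.imwrite('pics/st_sc.png',cv2.resize(c['img'][270:390,80:210],None,fx=5,fy=5))
E
```

```text
top [[371. 548.]
 [-36. 506.]
 [368. 291.]
 [222. 291.]]
hex [ 0.639 -0.199  0.003]
sq [0.623 0.213 0.008]
lng [0.45 0.21 0.  ]
rnd [0.639 0.023 0.002]
bowl [ 0.415 -0.002  0.018]
pot [0.607 0.418 0.134]
hex [ 0.6393 -0.1988] [ 639.2 -199.2] [73.4 80.5] 44.6 
 [[679.0, -187.0], [651.0, -159.0], [617.0, -167.0], [607.0, -177.0], [600.0, -212.0], [628.0, -238.0], [670.0, -225.0]]
sq [0.625 0.214] [624.8 214. ] [76.5 76.8] 6.9 
 [[666.0, 183.0], [655.0, 256.0], [583.0, 246.0], [592.0, 174.0]]
lng [0.4514 0.2091] [451.6 209.2] [ 84.7 191. ] 76.8 
 [[552.0, 227.0], [369.0, 269.0], [351.0, 190.0], [534.0, 148.0]]
rnd [0.6381 0.0234] [638.4  23.5] [54.4 55.2] 89.7 
 [[666.0, 32.0], [653.0, 49.0], [630.0, 51.0], [613.0, 38.0], [611.0, 13.0], [628.0, -4.0], [647.0, -4.0], [662.0, 7.0]]
0.028 [ 468  272   34   87 1282] 0.036 [ 451.9 -229.1] [ 65.3 170.4] 88.9
0.064 [476 278  26  29 311] 0.0721 [ 492.3 -225.5] [60.7 38. ] 20.5
0.064 [475 324  32  30 873] 0.0721 [ 405.9 -229.9] [55.4 58.7] 0.1
0.1 [487 280  21  20 340] 0.108 [ 498.2 -234.2] [35.9 36.9] 1.1
scene [[123. 192.]
 [342.  52.]
 [268. 282.]
 [362. 216.]]
```

```bash
python3 -c "
import cv2,numpy as np
a=cv2.imread('pics/top0.png')[255:375,450:530]
cv2.imwrite('pics/a.png',cv2.resize(a,(400,600)))"
```

```text
(no output)
```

View pics/a.png

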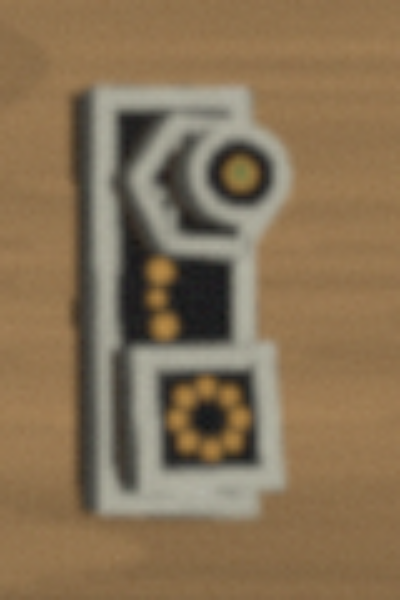

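View pics/st_sc.png

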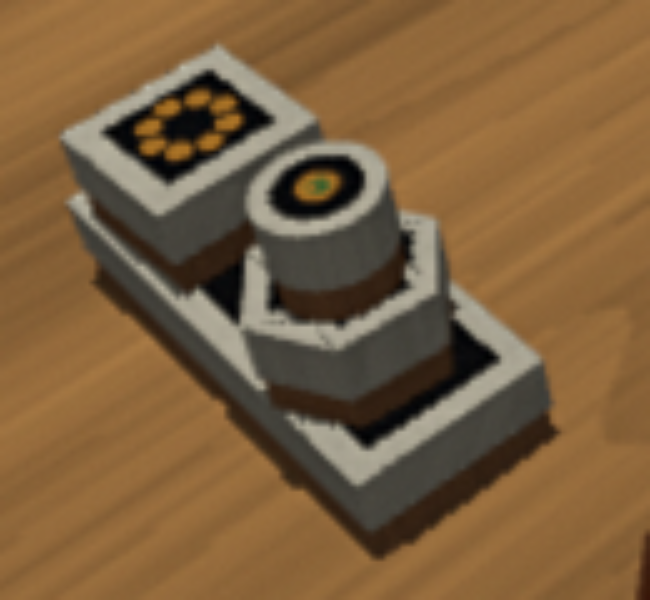

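Run:
```python
import plant
print([n for n in dir(plant) if not n.startswith('__')])
print(getattr(plant,'tips_ahead',None))
print(get_state() if 0 else plant.get_state().keys())
```

```text
['Unreachable', 'get_state', 'read_camera', 'sign_off', 'tips_ahead']
0.008
dict_keys(['time', 'qpos', 'dq', 'joint_efforts', 'eef_pos', 'tcp_rot', 'contact_force', 'wrist_torque', 'opening'])
```

Emit:
move_arm --linear '[[0.035, -0.02, 0], [0.035, -0.02, 0], [0.035, -0.02, 0], [0.035, -0.02, 0], [0.035, -0.02, 0], [0.035, -0.02, 0], [0.035, -0.02, 0], [0.035, -0.02, 0]]' --twist '[[0, 0, 4], [0, 0, 4], [0, 0, 4], [0, 0, 0], [0, 0, 0], [0, 0, 0], [0, 0, 0], [0, 0, 0]]' --grip 1

```text
time: 0.87
eef_pos: [0.4324, 0.4929, 0.236]
tcp_rot: [-0.004, 1.0, -0.001, -0.002]
contact_force: [0.1, 1.0, 0.2]
opening: 1.002
```

Emit:
move_arm --linear '[[0.0036, -0.04, 0], [0.0036, -0.04, 0], [0.0036, -0.04, 0], [0.0036, -0.04, 0], [0.0036, -0.04, 0], [0.0036, -0.04, 0], [0.0036, -0.04, 0], [0.0036, -0.04, 0], [0.0036, -0.04, 0], [0.0036, -0.04, 0], [0.0036, -0.04, 0], [0.0036, -0.04, 0], [0.0036, -0.04, 0], [0.0036, -0.04, 0], [0.0036, -0.04, 0], [0.0036, -0.04, 0], [0.0036, -0.04, 0], [0.0036, -0.04, 0]]' --twist '[[0, 0, 0], [0, 0, 0], [0, 0, 0], [0, 0, 0], [0, 0, 0], [0, 0, 0], [0, 0, 0], [0, 0, 0], [0, 0, 0], [0, 0, 0], [0, 0, 0], [0, 0, 0], [0, 0, 0], [0, 0, 0], [0, 0, 0], [0, 0, 0], [0, 0, 0], [0, 0, 0]]'

```text
time: 2.37
eef_pos: [0.4983, -0.2541, 0.2313]
tcp_rot: [-0.003, 1.0, -0.003, -0.001]
contact_force: [0.5, -0.4, -0.1]
opening: 1.002
```

Run:
```python
from h import *
c=read_camera('wrist');cv2.imwrite('pics/w1.png',c['img'])
print(c['fx'],c['cx'],c['cy'],get_state()['eef_pos'])
```

```text
371.64829954431775 316.46278306429235 238.34808937945965 [ 0.49851728 -0.26109451  0.23142496]
```

View pics/w1.png

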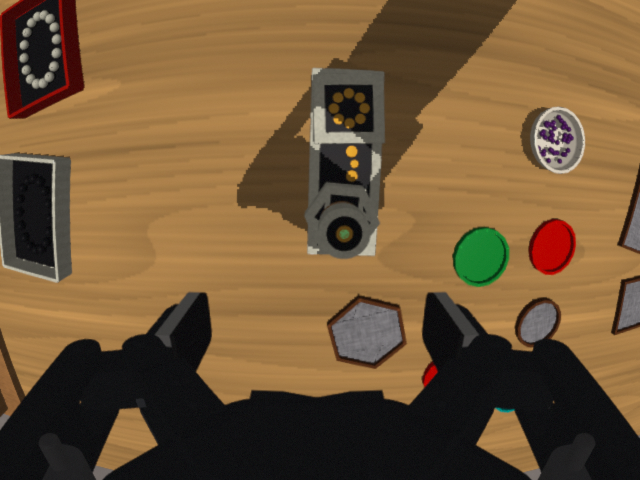

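Emit:
move_arm --linear '[[0, 0.014, 0], [0, 0.013, -0.02], [0, 0, -0.03], [0, 0, -0.03], [0, 0, 0]]' --twist '[[0, 0, 0], [0, 0, 0], [0, 0, 0], [0, 0, 0], [0, 0, 0]]'

```text
time: 2.83
eef_pos: [0.4986, -0.2364, 0.1512]
tcp_rot: [0.003, 1.0, -0.007, 0.001]
contact_force: [-1.4, 1.0, -1.6]
opening: 1.002
```

```bash
cat > w.py <<'E'
import sys
from h import *
c=read_camera('wrist');cv2.imwrite(f'pics/{sys.argv[1]}.png',c['img'])
s=get_state();q=s['tcp_rot'];
from scipy.spatial.transform import Rotation as Ro
M=Ro.from_quat(q).as_matrix();print(s['time'],np.round(s['eef_pos'],4),'ty',np.degrees(np.arctan2(M[1,1],M[0,1])).round(2)%180,'tz',M[:,2].round(4),np.round(s['contact_force'],1),s['opening'])
E
python3 w.py w2
```

```text
2.8833 [ 0.5    -0.2372  0.1542] ty 89.61 tz [ 0.0062 -0.0162 -0.9998] [0.1 1.2 0.3] 0.9963779212285574
```

View pics/w2.png

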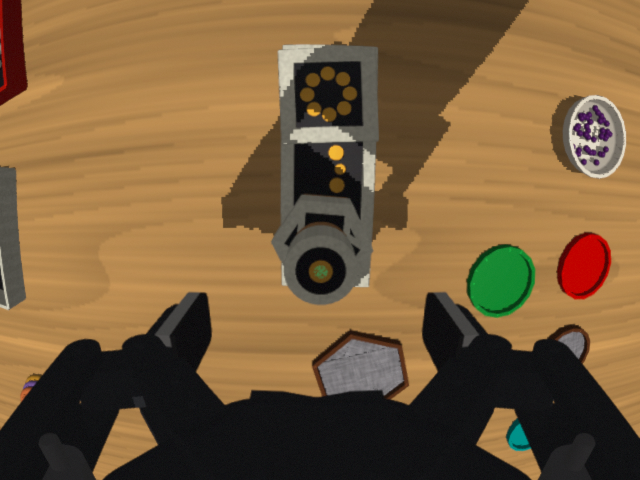

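Emit:
move_arm --linear '[[-0.001, 0.003, -0.02], [0, 0, -0.02], [0, 0, -0.015], [0, 0, -0.004], [0, 0, 0]]' --twist '[[0.9, 0.35, 0], [0, 0, 0], [0, 0, 0], [0, 0, 0], [0, 0, 0]]'

```text
time: 3.3
eef_pos: [0.5044, -0.2337, 0.1042]
tcp_rot: [0.001, 1.0, -0.004, 0.006]
contact_force: [0.4, -0.9, 0.6]
opening: 1.001
```

```bash
python3 w.py w3
```

```text
3.35 [ 0.5047 -0.2339  0.1048] ty 89.86 tz [ 0.0129 -0.0084 -0.9999] [-0.1  0.3 -0.4] 1.001585415967484
```

View pics/w3.png

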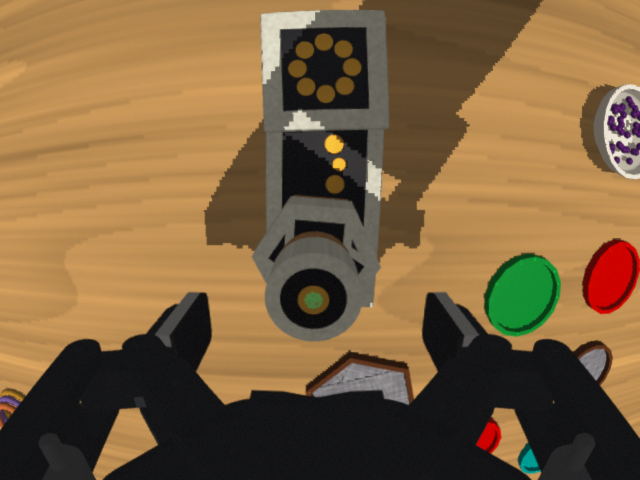

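Emit:
move_arm --linear '[[-0.005, 0, -0.006], [-0.002, 0, -0.005], [0, 0, 0]]' --twist '[[0.5, 0.7, 0], [0, 0, 0], [0, 0, 0]]'

```text
time: 3.6
eef_pos: [0.4997, -0.235, 0.098]
tcp_rot: [0.001, 1.0, -0.002, 0.003]
contact_force: [0.4, -0.1, 0.7]
opening: 0.999
```

```bash
python3 w.py w4
```

```text
3.65 [ 0.5001 -0.2353  0.0986] ty 89.93 tz [ 0.0068 -0.0041 -1.    ] [0.3 0.  0.5] 0.9947077563576159
```

Emit:
move_arm --linear '[[-0.001, 0.001, -0.006], [0, 0, 0], [0, 0, 0], [0, 0, 0], [0, 0, 0], [0, 0, 0], [0, 0, 0], [0, 0, 0]]' --twist '[[0, 0.3, 0], [0, 0, 0], [0, 0, 0], [0, 0, 0], [0, 0, 0], [0, 0, 0], [0, 0, 0], [0, 0, 0]]' --grip 0.3 --force 25

```text
time: 4.32
eef_pos: [0.4997, -0.235, 0.0933]
tcp_rot: [0.001, 1.0, -0.003, 0.001]
contact_force: [0.7, 0.1, -0.0]
opening: 0.435
```

```bash
python3 w.py w5
```

```text
4.3667 [ 0.4996 -0.235   0.0933] ty 89.89 tz [ 0.0029 -0.0054 -1.    ] [-1.  -0.2 -0.4] 0.4348979851982096
```

View pics/w5.png

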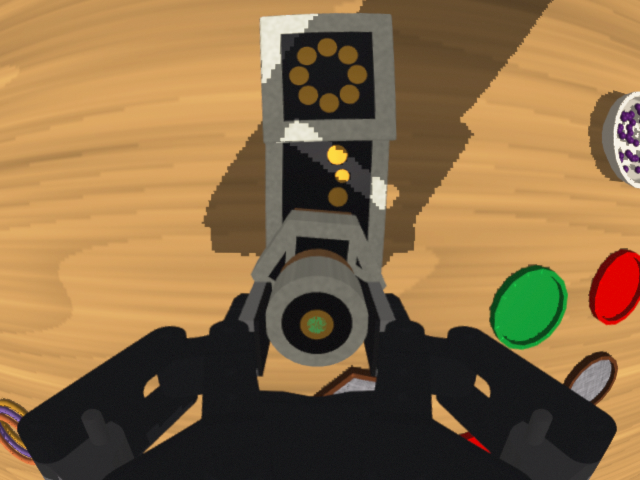

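Emit:
move_arm --linear '[[0, 0, 0], [0, 0, 0.01], [0, 0, 0.02], [0, 0, 0.03], [0, 0, 0.02]]' --twist '[[0, 0, 0], [0, 0, 0], [0, 0, 0], [0, 0, 0], [0, 0, 0]]' --grip 0.2 --force 30

```text
time: 4.78
eef_pos: [0.4953, -0.2319, 0.1705]
tcp_rot: [0.001, 1.0, 0.002, -0.005]
contact_force: [0.5, -0.1, -0.6]
opening: 0.432
```

Emit:
move_arm --linear '[[0.015, 0.028, 0], [0.015, 0.028, 0], [0.015, 0.028, 0], [0.015, 0.028, 0], [0.015, 0.028, 0], [0.015, 0.028, 0], [0.015, 0.028, 0], [0.015, 0.028, 0], [0.01, 0.018, 0], [0, 0, 0]]' --twist '[[0, 0, 0], [0, 0, 0], [0, 0, 0], [0, 0, 0], [0, 0, 0], [0, 0, 0], [0, 0, 0], [0, 0, 0], [0, 0, 0], [0, 0, 0]]'

```text
time: 5.62
eef_pos: [0.6336, 0.0178, 0.1882]
tcp_rot: [0.004, 1.0, -0.003, 0.005]
contact_force: [-0.9, -0.8, -0.8]
opening: 0.434
```

```bash
cat > st.py <<'E'
import sys
from h import *
c=read_camera('top');P=cloud(c);Z=P[:,:,2]
m0=(P[:,:,0]>.33)&(P[:,:,0]<.58)&(P[:,:,1]<-.15)&(P[:,:,1]>-.31)
for lo,hi in [(.028,.042),(.064,.078),(.1,.115)]:
    m=((Z>lo)&(Z<hi)&m0).astype(np.uint8)
    m=cv2.morphologyEx(m,cv2.MORPH_OPEN,np.ones((3,3)))
    n_,l,st,ce=cv2.connectedComponentsWithStats(m)
    for i in range(1,n_):
        if st[i,4]<60: continue
        X=P[l==i]
        ct=cv2.convexHull((X[:,:2]*1000).astype(np.float32))
        r=cv2.minAreaRect(ct)
        print(lo,st[i],np.median(X[:,2]).round(4),np.round(r[0],1),np.round(r[1],1),round(r[2],1),'mean',X[:,:2].mean(0).round(4),cv2.approxPolyDP(ct,5,True)[:,0].round().tolist())
cv2.imwrite(f'pics/{sys.argv[1]}.png',c['img'])
cv2.imwrite(f'pics/{sys.argv[1]}z.png',cv2.resize(c['img'][255:375,450:530],(400,600)))
E
python3 st.py t1; python3 w.py w6
```

```text
0.028 [ 468  272   34   87 1291] 0.0361 [ 451.7 -229.1] [ 64.4 170.1] 88.7 mean [ 0.4562 -0.2212] [[537.0, -203.0], [371.0, -195.0], [367.0, -259.0], [535.0, -261.0]]
0.064 [476 278  31  29 685] 0.072 [ 495.4 -233.2] [59.1 54.3] 88.4 mean [ 0.4955 -0.233 ] [[523.0, -221.0], [501.0, -204.0], [470.0, -216.0], [468.0, -242.0], [489.0, -262.0], [520.0, -252.0]]
0.064 [475 324  32  30 881] 0.0721 [ 405.8 -229.4] [55.6 58.1] 0.6 mean [ 0.4057 -0.2291] [[434.0, -256.0], [432.0, -201.0], [378.0, -203.0], [378.0, -255.0]]
5.7167 [0.6324 0.0151 0.1879] ty 89.42 tz [ 0.0097 -0.0079 -0.9999] [-0.2 -0.2 -0.8] 0.4322350090984553
```

View pics/t1z.png

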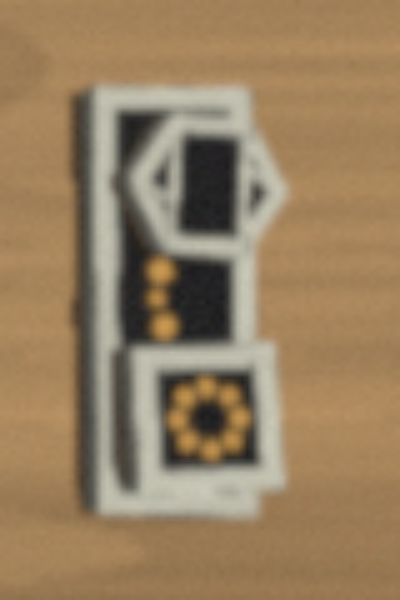

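View pics/w6.png

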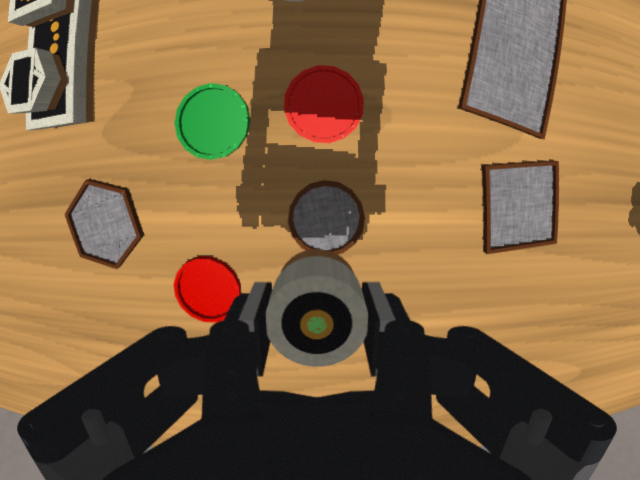

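Emit:
move_arm --linear '[[0.008, 0.008, 0], [0, 0, -0.02], [0, 0, -0.03], [0, 0, -0.03], [0, 0, -0.02], [0, 0, -0.01], [0, 0, 0]]' --twist '[[0.5, 0.6, 0], [0, 0, 0], [0, 0, 0], [0, 0, 0], [0, 0, 0], [0, 0, 0], [0, 0, 0]]'

```text
time: 6.3
eef_pos: [0.6389, 0.0135, 0.0794]
tcp_rot: [0.009, 1.0, -0.002, 0.002]
contact_force: [-0.2, 0.3, -0.2]
opening: 0.434
```

```bash
python3 w.py w7
```

```text
6.35 [0.6394 0.0134 0.0804] ty 88.92 tz [ 0.0052 -0.0035 -1.    ] [ 0.8 -0.3  0.1] 0.43429316403073015
```

View pics/w7.png

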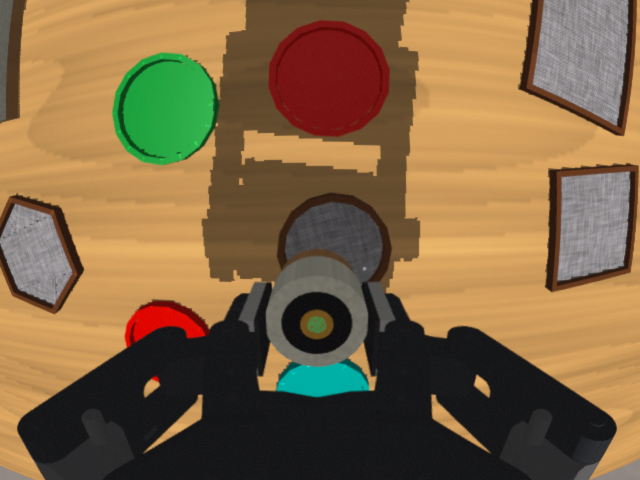

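Emit:
move_arm --linear '[[0, 0.006, 0], [0, 0.005, -0.015], [0, 0, -0.015], [0, 0, 0]]' --twist '[[0, 0.3, 0], [0, 0, 0], [0, 0, 0], [0, 0, 0]]'

```text
time: 6.68
eef_pos: [0.6435, 0.0236, 0.0556]
tcp_rot: [0.011, 1.0, -0.002, 0.006]
contact_force: [-0.8, -0.1, -1.3]
opening: 0.428
```

```bash
python3 w.py w8
```

```text
6.7333 [0.6443 0.0237 0.057 ] ty 88.79 tz [ 0.0128 -0.005  -0.9999] [-0.3  0.1 -0.4] 0.43621014011244874
```

View pics/w8.png

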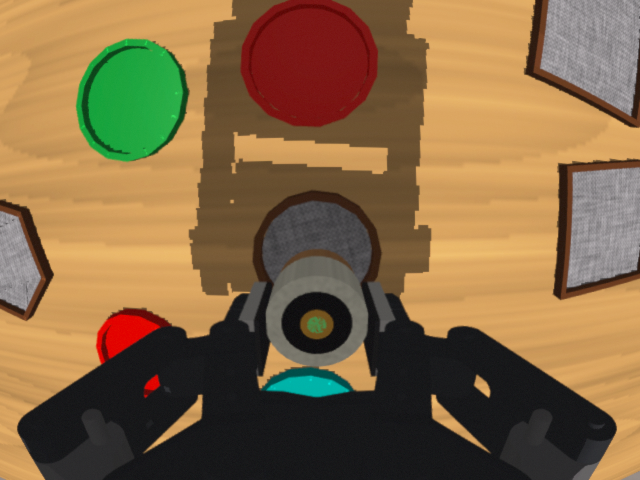

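Emit:
move_arm --linear '[[-0.004, 0, -0.01], [-0.001, 0, -0.01], [-0.001, 0, -0.004], [0, 0, 0]]' --twist '[[0.3, 0.8, 0], [0, 0.3, 0], [0, 0, 0], [0, 0, 0]]'

```text
time: 7.07
eef_pos: [0.64, 0.0243, 0.0342]
tcp_rot: [0.01, 1.0, 0.0, -0.001]
contact_force: [-0.5, -0.9, -0.0]
opening: 0.43
```

```bash
python3 w.py w9
```

```text
7.1167 [0.6402 0.0243 0.0344] ty 88.85 tz [-2.1e-03  1.0e-04 -1.0e+00] [ 0.4  0.2 -0.5] 0.43014618345482036
```

View pics/w9.png

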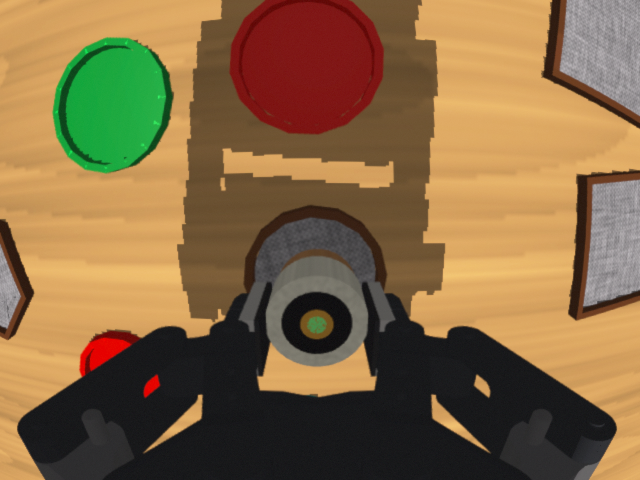

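Aligned; the box underside is about 10 mm above the floor. Lowering gently until contact.

Emit:
move_arm --linear '[[0, 0, -0.005], [0, 0, -0.004], [0, 0, 0]]' --twist '[[0, 0, 0], [0, 0, 0], [0, 0, 0]]'

```text
time: 7.37
eef_pos: [0.6408, 0.0241, 0.0254]
tcp_rot: [0.01, 1.0, -0.0, -0.0]
contact_force: [-0.6, 0.7, -0.8]
opening: 0.429
```

Emit:
move_arm --linear '[[0, 0, -0.003], [0, 0, 0]]' --twist '[[0, 0, 0], [0, 0, 0]]'

```text
time: 7.53
eef_pos: [0.642, 0.0241, 0.0251]
tcp_rot: [0.01, 1.0, -0.0, 0.0]
contact_force: [0.1, -0.5, -0.3]
opening: 0.43
```

Emit:
move_arm --linear '[[-0.001, 0, -0.002], [0, 0, -0.001], [0, 0, 0]]' --twist '[[0, 0, 0], [0, 0, 0], [0, 0, 0]]'

```text
time: 7.78
eef_pos: [0.6426, 0.0239, 0.0246]
tcp_rot: [0.01, 1.0, -0.0, 0.002]
contact_force: [0.2, -0.3, -0.6]
opening: 0.431
```

```bash
python3 w.py w10
python3 - <<'E'
from h import *
c=read_camera('scene');cv2.imwrite('pics/s1.png',cv2.resize(c['img'][230:370,230:430],(800,560)))
E
```

```text
7.8333 [0.6426 0.0239 0.0244] ty 88.85 tz [ 3.8e-03 -7.0e-04 -1.0e+00] [-1.2 -0.5  0.4] 0.43220896447397883
```

View pics/s1.png

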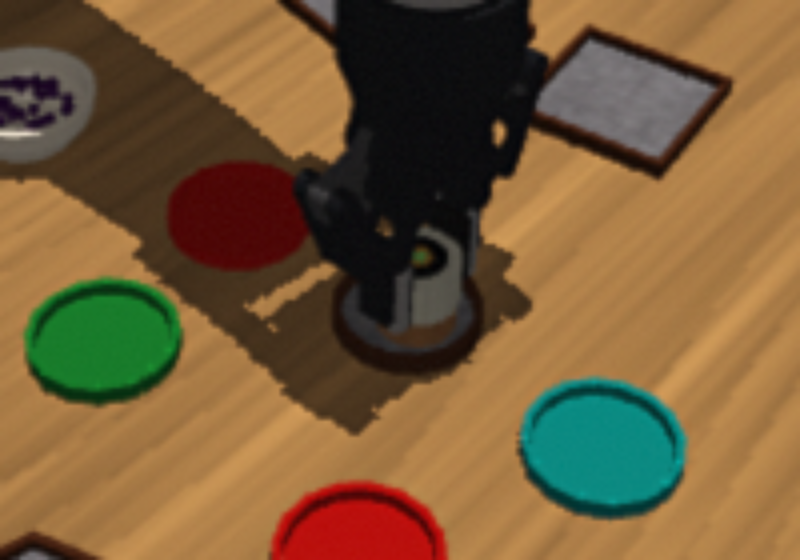

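Emit:
move_arm --linear '[[-0.001, 0, -0.004]]' --twist '[[0, 0.2, 0]]'

```text
time: 7.97
eef_pos: [0.6427, 0.0239, 0.0241]
tcp_rot: [0.01, 1.0, -0.0, 0.0]
contact_force: [-11.4, 2.0, 35.5]
opening: 0.433
```

Emit:
move_arm --linear '[[0, 0, 0.001], [0, 0, 0], [0, 0, 0], [0, 0, 0], [0, 0, 0], [0, 0, 0.01], [0, 0, 0.03], [0, 0, 0.04], [0, 0, 0.04], [0, 0, 0.02]]' --twist '[[0, 0, 0], [0, 0, 0], [0, 0, 0], [0, 0, 0], [0, 0, 0], [0, 0, 0], [0, 0, 0], [0, 0, 0], [0, 0, 0], [0, 0, 0]]' --grip 0.75

```text
time: 8.8
eef_pos: [0.6342, 0.0246, 0.1601]
tcp_rot: [0.01, 1.0, 0.001, -0.011]
contact_force: [1.3, -0.1, 0.9]
opening: 0.752
```

```bash
python3 w.py w11
```

```text
8.85 [0.6361 0.0244 0.164 ] ty 88.84 tz [-0.0155  0.0012 -0.9999] [ 2.1 -0.4  1.4] 0.7516252810515387
```

View pics/w11.png

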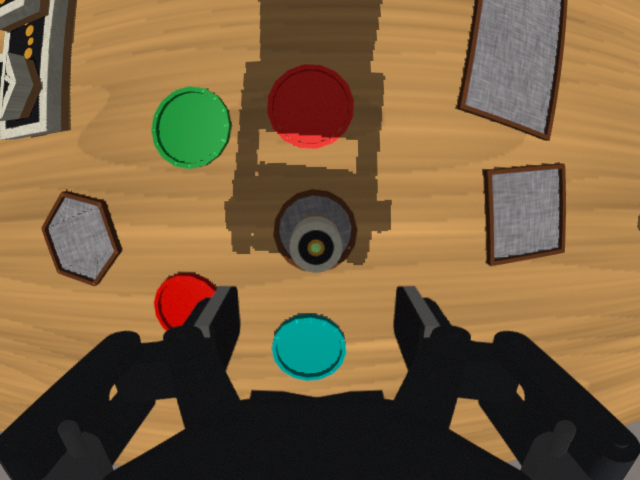

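Emit:
move_arm --linear '[[-0.014, -0.032, 0.01], [-0.014, -0.032, 0], [-0.014, -0.032, 0], [-0.014, -0.032, 0], [-0.014, -0.032, 0], [-0.014, -0.032, 0], [-0.014, -0.032, 0], [-0.007, -0.02, 0], [0, 0, 0]]' --twist '[[0, -0.5, 0], [0, 0, 0], [0, 0, 0], [0, 0, 0], [0, 0, 0], [0, 0, 0], [0, 0, 0], [0, 0, 0], [0, 0, 0]]' --grip 1

```text
time: 9.6
eef_pos: [0.5271, -0.2268, 0.1825]
tcp_rot: [0.006, 1.0, -0.001, 0.003]
contact_force: [0.7, -0.1, -0.9]
opening: 0.998
```

```bash
python3 w.py w12
```

```text
9.65 [ 0.5275 -0.2254  0.1824] ty 89.28 tz [ 0.006  -0.0015 -1.    ] [-0.3  0.9 -0.5] 1.0011339220953752
```

View pics/w12.png

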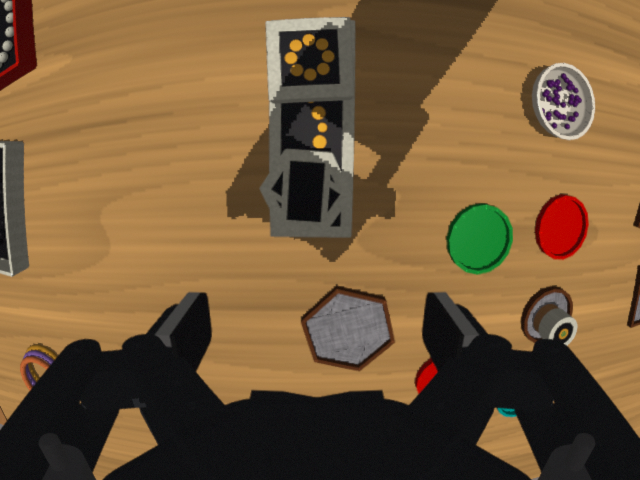

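Run:
```python
import cv2
a=cv2.imread('pics/w12.png')[130:250,240:380]
cv2.imwrite('pics/w12z.png',cv2.resize(a,(700,600),interpolation=cv2.INTER_CUBIC))
```

```text
(no output)
```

View pics/w12z.png

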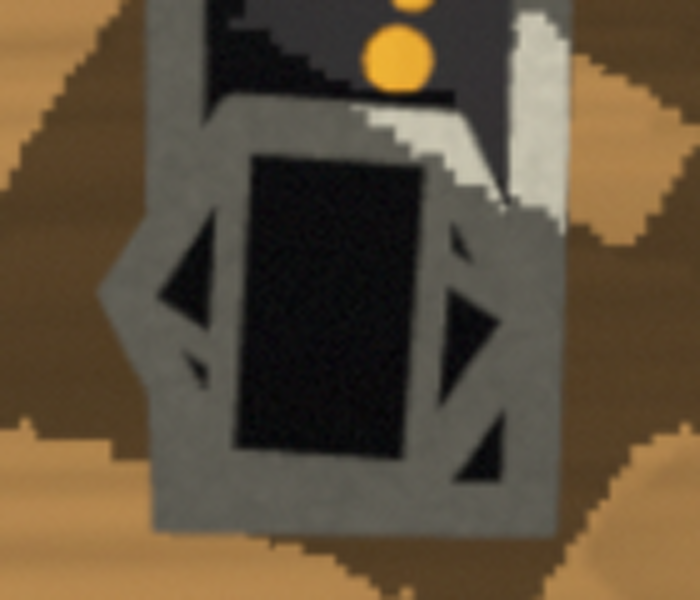

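```bash
cat >> h.py <<'E'
def fplane(c,uv,z):
    uv=np.float64(uv).reshape(-1,2)
    R=cv2.Rodrigues(np.float64(c['rvec']))[0];t=np.float64(c['tvec']).ravel()
    x=np.c_[(uv[:,0]-c['cx'])/c['fx'],(uv[:,1]-c['cy'])/c['fy']]
    th=np.linalg.norm(x,axis=1,keepdims=True)
    d=np.c_[np.sin(th)*x/np.maximum(th,1e-9),np.cos(th)]@R
    o=-R.T@t
    return o+d*((z-o[2])/d[:,2])[:,None]
E
python3 - <<'E'
from h import *
c=read_camera('wrist')
uv=np.array([[97,292],[225,97],[460,112]])/5.+[240,130]
X=fplane(c,uv,.072)[:,:2];print(X.round(4))
d=np.diff(X,axis=0);print(np.degrees(np.arctan2(d[:,1],d[:,0])),np.linalg.norm(d,axis=1))
win=np.array([[250,157],[425,168],[405,458],[234,447]])/5.+[240,130]
W=fplane(c,win,.072)[:,:2];print(W.round(4),W.mean(0));e=np.diff(W,axis=0);print(np.degrees(np.arctan2(e[:,1],e[:,0])))
# long-box end corners
L=fplane(c,np.array([[153,533],[555,537]])/5.+[240,130],.036)[:,:2];print('long end',L.round(4))
E
```

```text
[[ 0.4946 -0.2642]
 [ 0.469  -0.2463]
 [ 0.4714 -0.2156]]
[145.11202107  85.46866872] [0.03120357 0.03083752]
[[ 0.477  -0.2432]
 [ 0.4788 -0.2202]
 [ 0.5179 -0.2232]
 [ 0.5161 -0.2463]] [ 0.49745128 -0.2332385 ]
[ 85.53381352  -4.35776342 -94.475935  ]
long end [[ 0.5378 -0.2627]
 [ 0.5392 -0.1994]]
```

Emit:
move_arm --linear '[[-0.008, -0.002, 0], [-0.008, -0.002, 0], [-0.008, -0.002, 0], [-0.006, -0.002, 0], [0, 0, -0.01], [0, 0, 0]]' --twist '[[0, 0.3, -6.8], [0, 0, -6.8], [0, 0, -6.8], [0, 0, -6.8], [0, 0, -6.6], [0, 0, 0]]'

```text
time: 10.2
eef_pos: [0.4998, -0.2235, 0.1716]
tcp_rot: [0.305, 0.952, 0.001, 0.0]
contact_force: [0.0, 0.7, 0.1]
opening: 1.0
```

```bash
python3 w.py w13
```

```text
10.25 [ 0.5005 -0.2238  0.1729] ty 54.74 tz [ 0.0026  0.0015 -1.    ] [-0.5  0.5  0.7] 0.9992652243055666
```

View pics/w13.png

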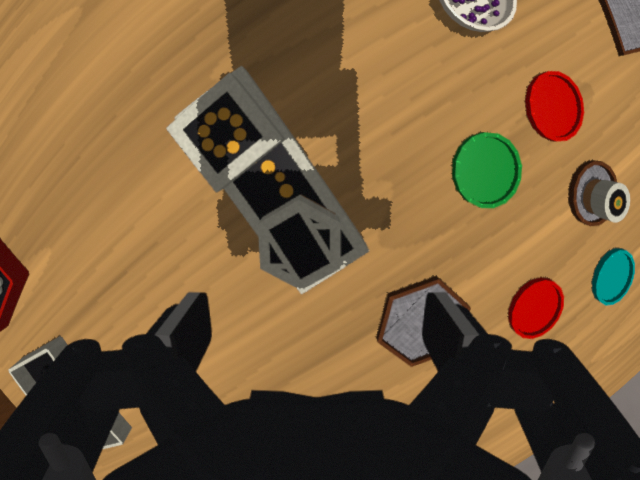

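Emit:
move_arm --linear '[[-0.003, -0.005, -0.01], [-0.003, -0.005, -0.02], [-0.002, 0, -0.025], [-0.001, 0, -0.02], [0, 0, 0]]' --twist '[[0, 0.2, 0.4], [0, 0.2, 0.4], [0, 0, 0], [0, 0, 0], [0, 0, 0]]'

```text
time: 10.67
eef_pos: [0.4947, -0.2326, 0.0977]
tcp_rot: [0.286, 0.958, -0.001, 0.001]
contact_force: [-1.1, 0.8, -0.9]
opening: 0.999
```

```bash
python3 w.py w14
```

```text
10.7167 [ 0.4956 -0.2331  0.0995] ty 56.8 tz [ 0.0033 -0.0041 -1.    ] [-0.3 -0.8  0.3] 1.0034379667757383
```

View pics/w14.png

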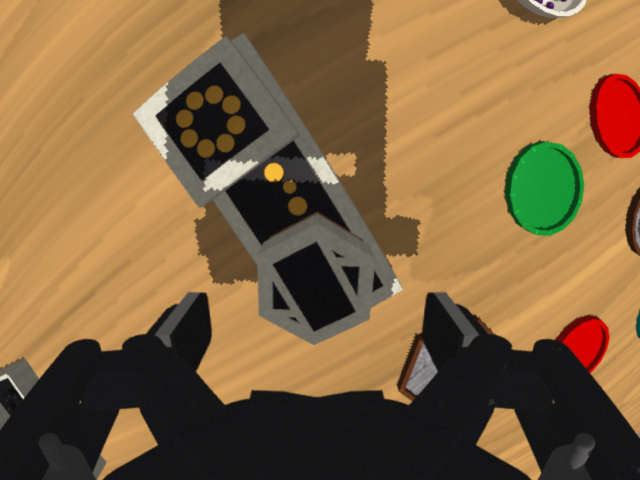

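Emit:
move_arm --linear '[[-0.002, 0, -0.015], [-0.002, 0, -0.015], [-0.001, 0, -0.01], [0, 0, -0.003], [0, 0, 0]]' --twist '[[0.3, 0.4, -1], [0, 0.2, 0], [0, 0, 0], [0, 0, 0], [0, 0, 0]]'

```text
time: 11.13
eef_pos: [0.4951, -0.235, 0.061]
tcp_rot: [0.29, 0.957, -0.002, 0.001]
contact_force: [-0.2, -0.4, -0.5]
opening: 1.0
```

```bash
python3 w.py w15
```

```text
11.1833 [ 0.4953 -0.2352  0.0614] ty 56.23 tz [ 0.0012 -0.0048 -1.    ] [ 0.9  0.5 -0.3] 0.997517700415789
```

View pics/w15.png

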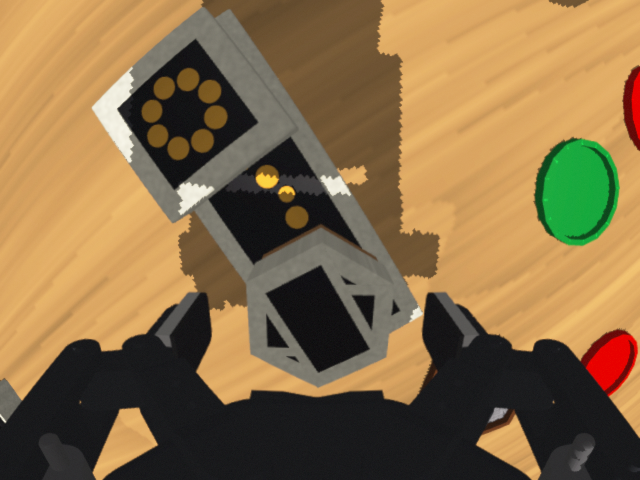

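Emit:
move_arm --linear '[[0.001, 0.001, -0.006], [0, 0, 0], [0, 0, 0], [0, 0, 0], [0, 0, 0], [0, 0, 0], [0, 0, 0]]' --twist '[[0.2, 0.1, -0.7], [0, 0, 0], [0, 0, 0], [0, 0, 0], [0, 0, 0], [0, 0, 0], [0, 0, 0]]' --grip 0.45 --force 30

```text
time: 11.77
eef_pos: [0.4988, -0.2354, 0.0588]
tcp_rot: [0.296, 0.955, -0.002, 0.003]
contact_force: [0.2, 0.5, -0.2]
opening: 0.624
```

```bash
python3 w.py w16
```

```text
11.8167 [ 0.4988 -0.2354  0.0588] ty 55.53 tz [ 0.0047 -0.0048 -1.    ] [ 0.1  0.4 -1.7] 0.6247849415915401
```

View pics/w16.png

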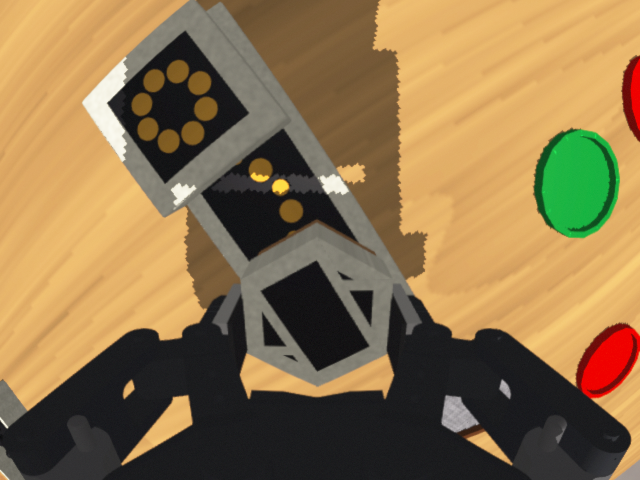

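Emit:
move_arm --linear '[[0, 0, 0], [0, 0, 0.01], [0, 0, 0.02], [0, 0, 0.02], [0, 0, 0.01], [0.02, 0.005, 0], [0.03, 0.007, 0], [0.03, 0.007, 0], [0.03, 0.007, 0], [0.02, 0.005, 0], [0.01, 0.002, 0], [0, 0, 0]]' --twist '[[0, 0, 0], [0, 0, 0], [0, 0, 0], [0, 0, 0], [0, 0, 0], [0, 0, -2], [0, 0, -3], [0, 0, -3], [0, 0, -1], [0, 0, 0], [0, 0, 0], [0, 0, 0]]' --grip 0.4

```text
time: 12.82
eef_pos: [0.6434, -0.2002, 0.1264]
tcp_rot: [0.375, 0.927, -0.001, 0.004]
contact_force: [-0.7, 0.3, -1.2]
opening: 0.628
```

```bash
python3 w.py w17; python3 st.py t2
```

```text
12.8667 [ 0.6425 -0.2003  0.1263] ty 45.89 tz [ 0.0054 -0.0045 -1.    ] [-0.7 -0.4 -1. ] 0.6230548475270492
```

View pics/w17.png

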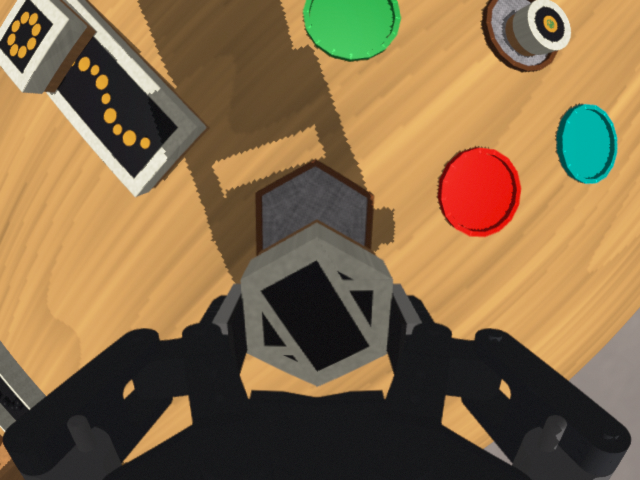

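View pics/t2.png

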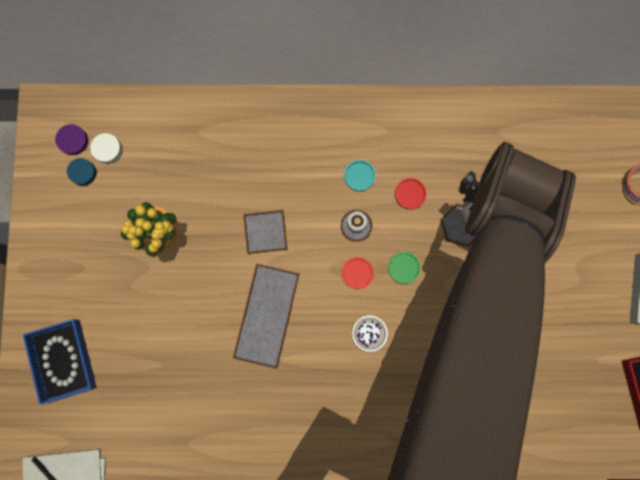

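Emit:
move_arm --linear '[[-0.002, 0, -0.01], [-0.002, 0, -0.02], [-0.002, 0, -0.025], [-0.001, 0, -0.02], [0, 0, 0]]' --twist '[[0.2, 0.3, 0.4], [0, 0.3, 0], [0, 0.2, 0], [0, 0, 0], [0, 0, 0]]'

```text
time: 13.33
eef_pos: [0.6291, -0.2023, 0.0488]
tcp_rot: [0.373, 0.928, -0.003, -0.005]
contact_force: [-1.3, -0.1, -2.2]
opening: 0.624
```

```bash
python3 w.py w18
```

```text
13.3833 [ 0.6298 -0.2026  0.0504] ty 46.18 tz [-0.0097 -0.0019 -1.    ] [-0.6 -0.3 -1.3] 0.6259908229619352
```

View pics/w18.png

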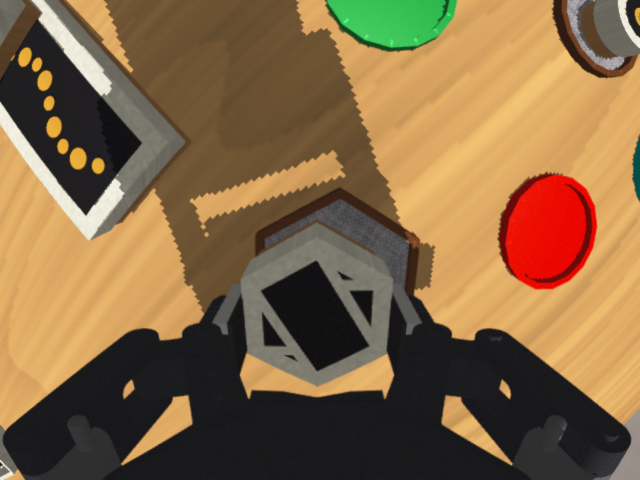

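Emit:
move_arm --linear '[[0.007, 0.001, 0], [0.004, 0.001, -0.006], [0, 0, -0.004], [0, 0, 0]]' --twist '[[0, -0.4, 0], [0, 0, 0], [0, 0, 0], [0, 0, 0]]'

```text
time: 13.72
eef_pos: [0.6428, -0.2024, 0.0438]
tcp_rot: [0.374, 0.927, -0.001, 0.002]
contact_force: [-0.9, 0.1, -0.6]
opening: 0.624
```

```bash
python3 w.py w19
```

```text
13.7667 [ 0.6431 -0.2025  0.0443] ty 46.09 tz [ 0.0037 -0.0046 -1.    ] [-0.4  0.3 -0.7] 0.6274950333606631
```

View pics/w19.png

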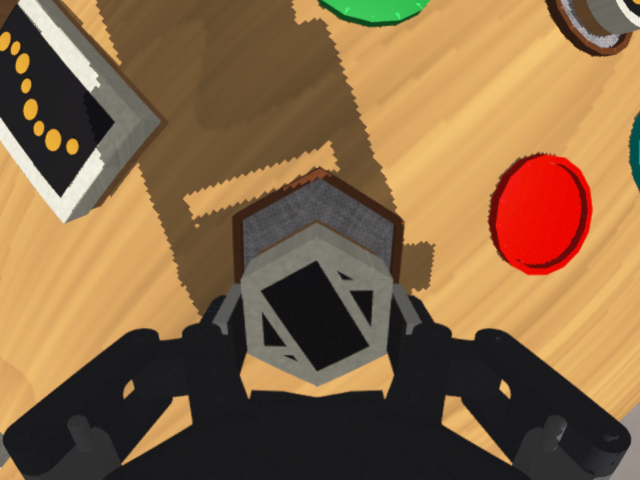

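Emit:
move_arm --linear '[[-0.002, 0.001, -0.008], [-0.001, 0, -0.006], [0, 0, -0.003], [0, 0, 0]]' --twist '[[0.2, 0.3, 0], [0, 0.1, 0], [0, 0, 0], [0, 0, 0]]'

```text
time: 14.1
eef_pos: [0.6412, -0.2018, 0.0278]
tcp_rot: [0.374, 0.928, -0.001, 0.0]
contact_force: [0.0, 0.4, -1.9]
opening: 0.624
```

```bash
python3 w.py w20
```

```text
14.15 [ 0.6412 -0.2018  0.028 ] ty 46.12 tz [-7.0e-04 -2.5e-03 -1.0e+00] [-0.8  0.8 -1.7] 0.6237721629085727
```

View pics/w20.png

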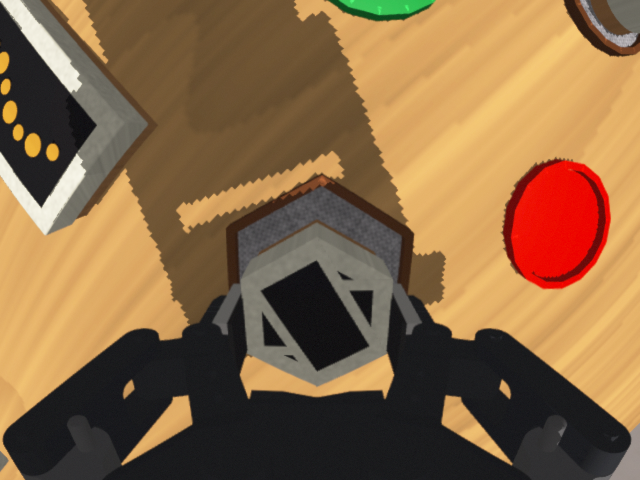

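Just above the floor and well centred. Now touching down.

Emit:
move_arm --linear '[[0, 0, -0.003], [0, 0, 0]]' --twist '[[0, 0, 0], [0, 0, 0]]'

```text
time: 14.32
eef_pos: [0.642, -0.2021, 0.0255]
tcp_rot: [0.374, 0.928, -0.001, 0.001]
contact_force: [0.5, -0.2, -1.1]
opening: 0.629
```

Emit:
move_arm --linear '[[0, 0, -0.003]]' --twist '[[0, 0, 0]]'

```text
time: 14.4
eef_pos: [0.6427, -0.2024, 0.0249]
tcp_rot: [0.374, 0.928, -0.001, 0.001]
contact_force: [-8.9, 3.7, 20.1]
opening: 0.622
```

Emit:
move_arm --linear '[[0, 0, 0.001], [0, 0, 0], [0, 0, 0], [0, 0, 0], [0, 0, 0], [0, 0, 0.01], [0, 0, 0.03], [0, 0, 0.04], [0, 0, 0.03], [-0.01, 0, 0.02], [-0.02, 0, 0]]' --twist '[[0, 0, 0], [0, 0, 0], [0, 0, 0], [0, 0, 0], [0, 0, 0], [0, 0, 0], [0, 0, 0], [0, 0, 0], [0, 0, 6], [0, 0, 7], [0, 0, 7]]' --grip 0.95

```text
time: 15.32
eef_pos: [0.6115, -0.2014, 0.1612]
tcp_rot: [0.201, 0.979, -0.004, -0.0]
contact_force: [0.7, -0.9, 1.4]
opening: 0.944
```

```bash
python3 w.py w21
```

```text
15.3667 [ 0.6073 -0.2008  0.1592] ty 66.99 tz [-0.0086 -0.0058 -0.9999] [-0.6  0.8 -1.1] 0.9512925964509499
```

View pics/w21.png

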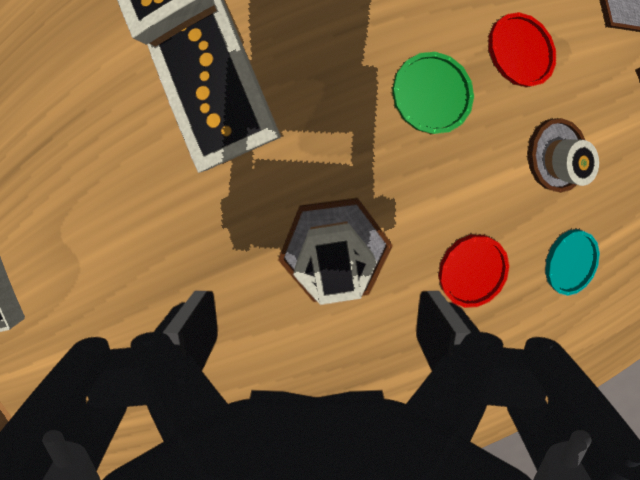

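Emit:
move_arm --linear '[[-0.025, -0.005, 0.01], [-0.03, -0.006, 0], [-0.03, -0.006, 0], [-0.03, -0.006, 0], [-0.02, -0.003, 0], [-0.006, 0, 0], [0, 0, 0]]' --twist '[[0, 0, 6], [0, 0, 6], [0, 0, 6], [0, 0, 4], [0, 0, 0], [0, 0, 0], [0, 0, 0]]' --grip 1

```text
time: 15.95
eef_pos: [0.46, -0.2258, 0.1689]
tcp_rot: [0.006, 1.0, -0.003, -0.003]
contact_force: [0.3, 0.3, 0.1]
opening: 1.001
```

```bash
python3 w.py w22
python3 - <<'E'
import cv2
a=cv2.imread('pics/w22.png')[60:280,220:420]
cv2.imwrite('pics/w22z.png',cv2.resize(a,(545,600),interpolation=cv2.INTER_CUBIC))
E
```

```text
16.0 [ 0.4607 -0.2258  0.169 ] ty 89.38 tz [-0.0067 -0.007  -1.    ] [ 0.1 -0.2 -0.2] 0.9937779922153176
```

View pics/w22.png

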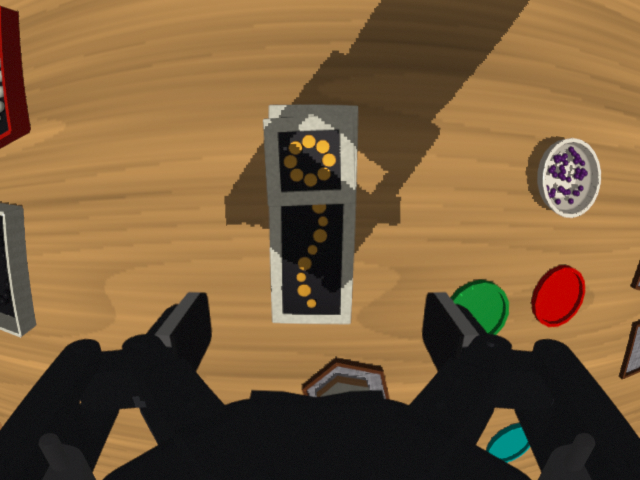

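Run:
```python
import cv2
a=cv2.imread('pics/w22.png')[95:215,240:380]
cv2.imwrite('pics/w22z.png',cv2.resize(a,(700,600),interpolation=cv2.INTER_CUBIC))
```

```text
(no output)
```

View pics/w22z.png

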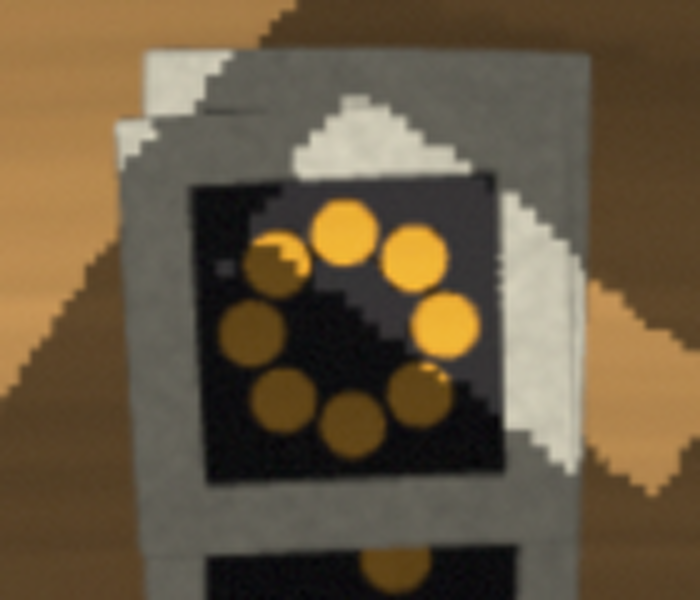

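Run:
```python
from h import *
c=read_camera('wrist')
W=fplane(c,np.array([[190,187],[495,175],[503,472],[207,483]])/5.+[240,95],.072)[:,:2];print(W.round(4),W.mean(0));e=np.diff(W,axis=0);print(np.degrees(np.arctan2(e[:,1],e[:,0])),np.linalg.norm(e,axis=1))
L=fplane(c,np.array([[117,120],[140,550],[575,543]])/5.+[240,95],.072)[:,:2];print(L.round(4))
B=fplane(c,[[273,324],[350,322],[356,107]],.036);print('long',B.round(4))
```

```text
[[ 0.3897 -0.2505]
 [ 0.3887 -0.2127]
 [ 0.4261 -0.2118]
 [ 0.4271 -0.2491]] [ 0.40789668 -0.23103066]
[ 91.48285675   1.40098025 -88.42319691] [0.03777991 0.03735863 0.0373629 ]
[[ 0.3809 -0.2595]
 [ 0.4356 -0.258 ]
 [ 0.4352 -0.2026]]
long [[ 0.5394 -0.2638  0.036 ]
 [ 0.5377 -0.2011  0.036 ]
 [ 0.3707 -0.1985  0.036 ]]
```

Emit:
move_arm --linear '[[-0.015, -0.002, 0], [-0.02, -0.002, -0.01], [-0.015, 0, -0.02], [-0.003, 0, -0.025], [0, 0, -0.01], [0, 0, 0]]' --twist '[[0.3, -0.4, 1], [0, 0, 1], [0, 0, 0], [0, 0, 0], [0, 0, 0], [0, 0, 0]]'

```text
time: 16.55
eef_pos: [0.4155, -0.2312, 0.1056]
tcp_rot: [-0.014, 1.0, -0.003, 0.005]
contact_force: [-0.2, 0.3, 0.2]
opening: 1.004
```

```bash
python3 w.py w23
```

```text
16.6 [ 0.4158 -0.2315  0.1064] ty 91.63 tz [ 0.0109 -0.0071 -0.9999] [-0.6  0.7  0.6] 1.0021115950753805
```

View pics/w23.png

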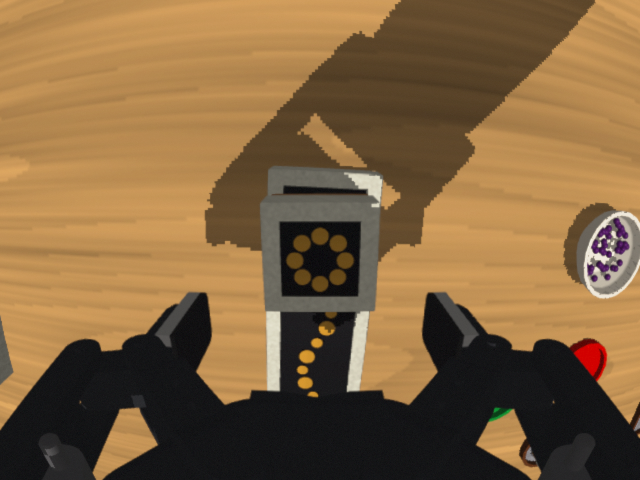

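Emit:
move_arm --linear '[[-0.006, 0, -0.01], [-0.005, 0, -0.018], [-0.002, 0, -0.015], [0, 0, -0.006], [0, 0, 0]]' --twist '[[0.4, 0.6, 0], [0, 0.2, 0], [0, 0, 0], [0, 0, 0], [0, 0, 0]]'

```text
time: 17.02
eef_pos: [0.4082, -0.2344, 0.06]
tcp_rot: [-0.016, 1.0, -0.003, 0.002]
contact_force: [0.7, -0.6, -0.0]
opening: 1.004
```

```bash
python3 w.py w24
```

```text
17.0667 [ 0.4084 -0.2346  0.0606] ty 91.8 tz [ 0.0037 -0.0064 -1.    ] [-0.3 -0.3 -0.3] 0.9980671451319553
```

View pics/w24.png

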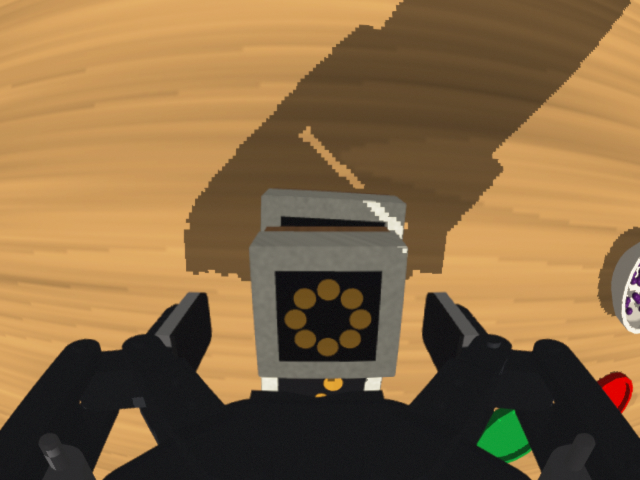

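Emit:
move_arm --linear '[[-0.001, 0.003, -0.004], [0, 0.001, 0], [0, 0, 0], [0, 0, 0], [0, 0, 0], [0, 0, 0], [0, 0, 0]]' --twist '[[0.4, 0.2, -0.4], [0, 0, 0], [0, 0, 0], [0, 0, 0], [0, 0, 0], [0, 0, 0], [0, 0, 0]]' --grip 0.45 --force 30

```text
time: 17.65
eef_pos: [0.41, -0.2318, 0.06]
tcp_rot: [-0.012, 1.0, -0.001, 0.002]
contact_force: [-1.0, 0.4, -1.4]
opening: 0.647
```

```bash
python3 w.py w25
```

```text
17.7 [ 0.41   -0.2317  0.06  ] ty 91.41 tz [ 0.0047 -0.0029 -1.    ] [ 0.2  0.5 -1. ] 0.6494361011192856
```

View pics/w25.png

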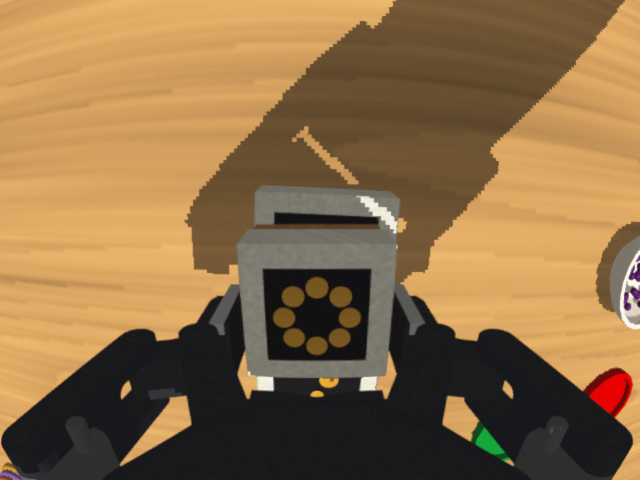

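Emit:
move_arm --linear '[[0, 0, 0], [0, 0, 0.01], [0, 0, 0.02], [0, 0, 0.03], [0, 0, 0.01], [0.008, 0.018, 0], [0.016, 0.034, 0], [0.016, 0.034, 0], [0.016, 0.034, 0], [0.016, 0.034, 0], [0.016, 0.034, 0], [0.016, 0.034, 0], [0.016, 0.034, 0], [0.016, 0.034, 0], [0.016, 0.034, 0], [0.016, 0.034, 0], [0.016, 0.034, 0], [0.016, 0.034, 0], [0.01, 0.02, 0], [0, 0, 0]]' --twist '[[0, 0, 0], [0, 0, 0], [0, 0, 0], [0, 0, 0], [0, 0, 0], [0, 0, 1], [0, 0, 2], [0, 0, 2], [0, 0, 0.6], [0, 0, 0], [0, 0, 0], [0, 0, 0], [0, 0, 0], [0, 0, 0], [0, 0, 0], [0, 0, 0], [0, 0, 0], [0, 0, 0], [0, 0, 0], [0, 0, 0]]' --grip 0.4

```text
time: 19.37
eef_pos: [0.627, 0.2369, 0.1493]
tcp_rot: [-0.06, 0.998, -0.003, 0.01]
contact_force: [0.4, -1.5, -0.8]
opening: 0.65
```

```bash
python3 w.py w26
```

```text
19.4167 [0.6264 0.2355 0.1492] ty 96.86 tz [ 0.0187 -0.0067 -0.9998] [-0.  -0.  -0.9] 0.6485921855811922
```

View pics/w26.png

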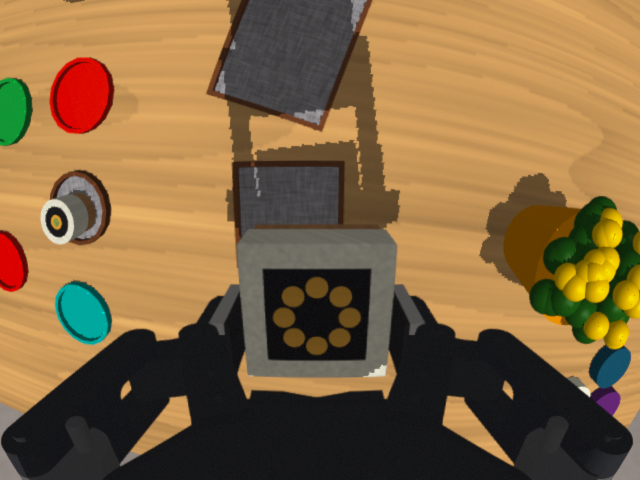

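Emit:
move_arm --linear '[[0, -0.011, 0], [0, -0.01, -0.01], [-0.001, 0, -0.025], [-0.001, 0, -0.025], [0, 0, -0.015], [0, 0, 0]]' --twist '[[0.4, 0.7, 0], [0, 0.4, 0], [0, 0.2, 0], [0, 0.2, 0], [0, 0, 0], [0, 0, 0]]'

```text
time: 19.92
eef_pos: [0.6227, 0.202, 0.0728]
tcp_rot: [-0.056, 0.998, -0.001, -0.005]
contact_force: [-1.7, 1.2, -1.8]
opening: 0.651
```

```bash
python3 w.py w27
```

```text
19.9667 [0.6232 0.2019 0.0739] ty 96.45 tz [-0.0091 -0.002  -1.    ] [ 0.1 -0.3 -1.1] 0.6476024445061466
```

View pics/w27.png

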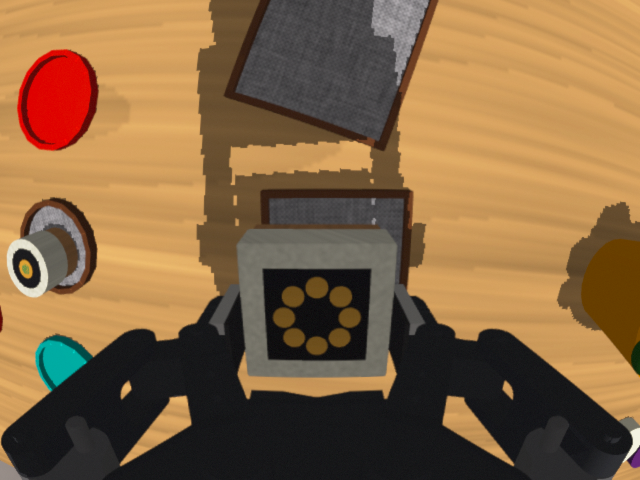

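Emit:
move_arm --linear '[[0.003, 0.008, 0], [0.002, 0.005, -0.008], [-0.001, 0, -0.015], [0, 0, -0.006], [0, 0, 0]]' --twist '[[0, -0.3, 0], [0, 0, 0], [0, 0.2, 0], [0, 0, 0], [0, 0, 0]]'

```text
time: 20.38
eef_pos: [0.6304, 0.2128, 0.0473]
tcp_rot: [-0.054, 0.999, -0.0, -0.0]
contact_force: [-1.5, 0.3, -0.6]
opening: 0.651
```

```bash
python3 w.py w28
```

```text
20.4333 [0.6303 0.2129 0.0475] ty 96.2 tz [-5.e-04 -8.e-04 -1.e+00] [-0.8  0.7 -1.9] 0.6474194958590335
```

View pics/w28.png

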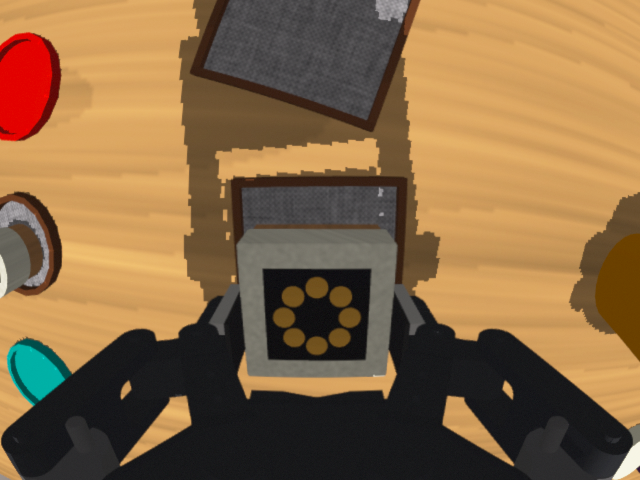

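Nicely lined up. Lowering.

Emit:
move_arm --linear '[[-0.002, 0.001, -0.008], [-0.002, 0.001, -0.006], [-0.001, 0, -0.004], [0, 0, 0]]' --twist '[[0, 0.1, 0.4], [0, 0.1, 0], [0, 0, 0], [0, 0, 0]]'

```text
time: 20.77
eef_pos: [0.6252, 0.2157, 0.0285]
tcp_rot: [-0.058, 0.998, -0.0, -0.002]
contact_force: [-0.1, 0.5, -2.3]
opening: 0.649
```

```bash
python3 w.py w29
```

```text
20.8167 [0.6255 0.2158 0.0288] ty 96.7 tz [-2.5e-03 -5.0e-04 -1.0e+00] [ 0.4  0.7 -1.3] 0.6460328923840051
```

View pics/w29.png

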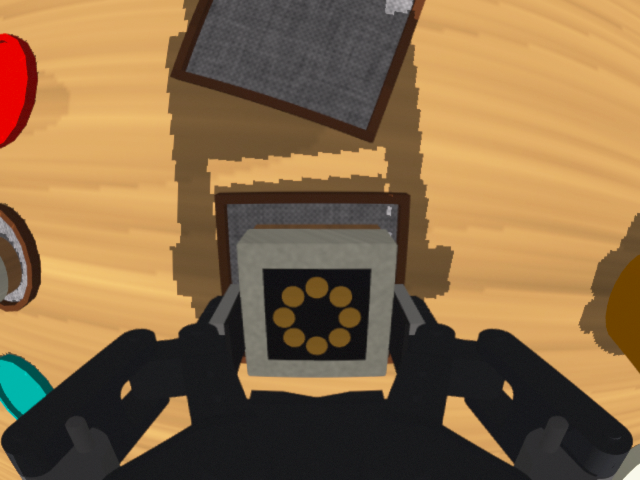

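Emit:
move_arm --linear '[[0.002, -0.002, -0.002], [0, 0, -0.002], [0, 0, 0]]' --twist '[[0, 0, 0], [0, 0, 0], [0, 0, 0]]'

```text
time: 21.07
eef_pos: [0.6285, 0.2136, 0.0263]
tcp_rot: [-0.059, 0.998, -0.0, -0.0]
contact_force: [-0.5, 0.0, -1.1]
opening: 0.643
```

Emit:
move_arm --linear '[[0, 0, -0.003]]' --twist '[[0, 0, 0]]'

```text
time: 21.15
eef_pos: [0.6293, 0.2137, 0.0258]
tcp_rot: [-0.059, 0.998, -0.0, -0.0]
contact_force: [-10.8, -1.3, 20.8]
opening: 0.645
```

Emit:
move_arm --linear '[[0, 0, 0.001], [0, 0, 0], [0, 0, 0], [0, 0, 0], [0, 0, 0], [0, 0, 0.01], [0, 0, 0.03], [0, 0, 0.04], [0, 0, 0.04], [0, 0, 0.02], [0, 0, 0]]' --twist '[[0, 0, 0], [0, 0, 0], [0, 0, 0], [0, 0, 0], [0, 0, 0], [0, 0, 0], [0, 0, 0], [0, 0, 0], [0, 0, 0], [0, 0, 0], [0, 0, 0]]' --grip 0.95

```text
time: 22.07
eef_pos: [0.627, 0.213, 0.1726]
tcp_rot: [-0.058, 0.998, -0.0, -0.002]
contact_force: [0.7, -0.6, 0.4]
opening: 0.949
```

```bash
python3 w.py w30
```

```text
22.1167 [0.6267 0.213  0.1711] ty 96.69 tz [-0.0054 -0.0013 -1.    ] [-0.2  1.2  0.4] 0.9485293920387913
```

View pics/w30.png

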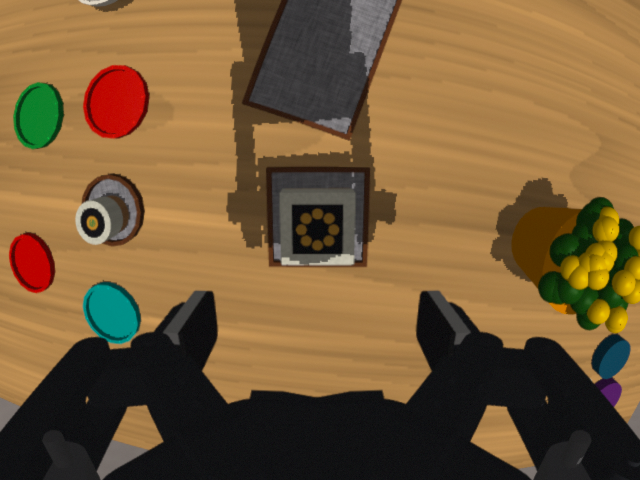

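Emit:
move_arm --linear '[[-0.01, -0.034, 0], [-0.01, -0.034, 0], [-0.01, -0.034, 0], [-0.01, -0.034, 0], [-0.01, -0.034, 0], [-0.01, -0.034, 0], [-0.01, -0.034, 0], [-0.01, -0.034, 0], [-0.01, -0.034, 0], [-0.01, -0.034, 0], [-0.01, -0.034, 0], [-0.01, -0.034, 0], [-0.006, -0.02, 0], [0, 0, 0]]' --twist '[[0, 0, -4], [0, 0, -3.2], [0, 0, 0], [0, 0, 0], [0, 0, 0], [0, 0, 0], [0, 0, 0], [0, 0, 0], [0, 0, 0], [0, 0, 0], [0, 0, 0], [0, 0, 0], [0, 0, 0], [0, 0, 0]]' --grip 1

```text
time: 23.28
eef_pos: [0.4763, -0.2256, 0.1413]
tcp_rot: [0.004, 1.0, 0.007, -0.022]
contact_force: [-0.3, 0.8, 0.3]
opening: 1.001
```

```bash
python3 w.py w31
```

```text
23.3333 [ 0.4763 -0.2239  0.1408] ty 89.5 tz [-0.045   0.0154 -0.9989] [-1.4 -0.8 -0.7] 0.9997847688895136
```

View pics/w31.png

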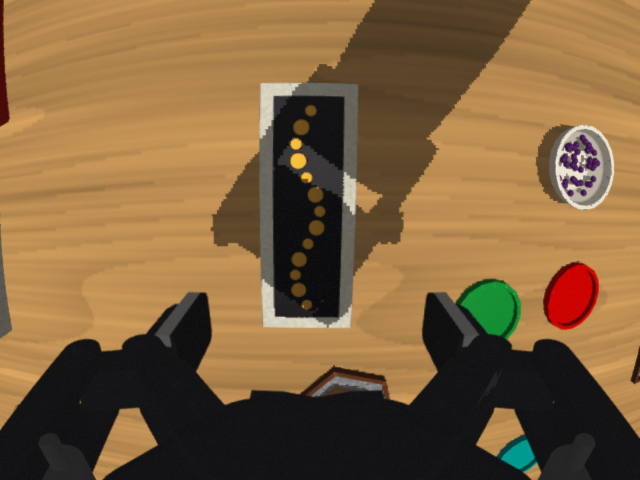

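Run:
```python
from h import *
c=read_camera('wrist')
B=fplane(c,[[261,84],[358,85],[350,327],[264,327]],.036)[:,:2];print('long',B.round(4),B.mean(0))
e=np.diff(B,axis=0);print(np.degrees(np.arctan2(e[:,1],e[:,0])),np.linalg.norm(e,axis=1))
```

```text
long [[ 0.3684 -0.2585]
 [ 0.3697 -0.1954]
 [ 0.5376 -0.1994]
 [ 0.537  -0.2617]] [ 0.45316532 -0.2287447 ]
[ 88.81572596  -1.35745779 -90.60465947] [0.06305864 0.16800966 0.06233402]
```

Emit:
move_arm --linear '[[-0.008, -0.003, 0], [-0.009, -0.003, 0], [-0.006, 0, -0.01], [0, 0, -0.02], [0, 0, 0]]' --twist '[[-0.5, -1.5, 0], [-0.4, -1, 0], [0, 0, 0], [0, 0, 0], [0, 0, 0]]'

```text
time: 23.8
eef_pos: [0.4533, -0.2214, 0.1055]
tcp_rot: [0.0, 1.0, 0.003, -0.002]
contact_force: [-1.7, 0.3, -1.2]
opening: 0.995
```

```bash
python3 w.py w32
```

```text
23.85 [ 0.4542 -0.2219  0.1071] ty 89.98 tz [-0.0013  0.0043 -1.    ] [0.1 0.5 0.1] 1.0034387265875455
```

View pics/w32.png

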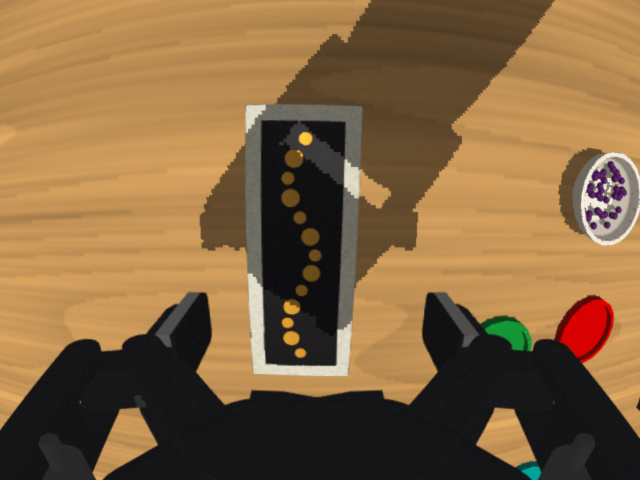

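Emit:
move_arm --linear '[[-0.001, -0.004, -0.01], [-0.002, -0.003, -0.025], [-0.002, 0, -0.025], [-0.001, 0, -0.01], [0, 0, 0]]' --twist '[[-0.2, 0.2, -1], [0, 0.2, 0], [0, 0.2, 0], [0, 0, 0], [0, 0, 0]]'

```text
time: 24.27
eef_pos: [0.4518, -0.2286, 0.0365]
tcp_rot: [0.008, 1.0, -0.002, -0.004]
contact_force: [-0.1, -0.6, 0.6]
opening: 1.0
```

```bash
python3 w.py w33
```

```text
24.3167 [ 0.4521 -0.2288  0.0373] ty 89.06 tz [-0.0065 -0.0041 -1.    ] [-0.7  0.4  0.8] 1.0017026427326279
```

View pics/w33.png

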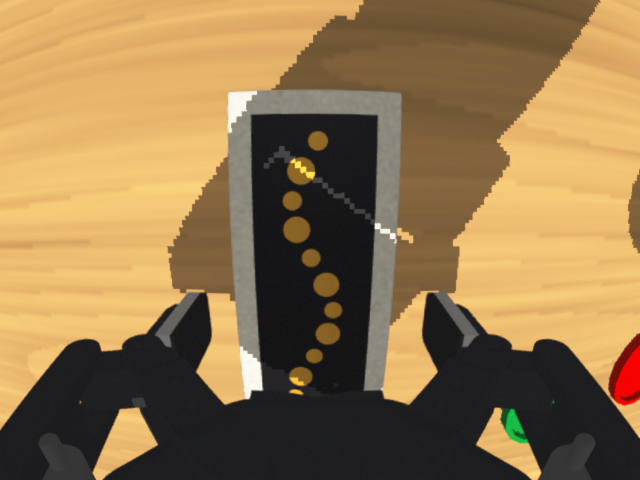

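Emit:
move_arm --linear '[[0.001, 0, -0.008], [0, 0, -0.006], [0, 0, 0], [0, 0, 0], [0, 0, 0], [0, 0, 0], [0, 0, 0]]' --twist '[[0.2, -0.2, -0.2], [0, 0, 0], [0, 0, 0], [0, 0, 0], [0, 0, 0], [0, 0, 0], [0, 0, 0]]' --grip 0.5 --force 45

```text
time: 24.9
eef_pos: [0.4569, -0.2309, 0.0265]
tcp_rot: [0.01, 1.0, -0.003, 0.002]
contact_force: [-0.2, 0.5, -2.0]
opening: 0.738
```

```bash
python3 w.py w34
```

```text
24.95 [ 0.4568 -0.2309  0.0265] ty 88.84 tz [ 0.0045 -0.0059 -1.    ] [-0.2  0.6 -1.2] 0.7328345234187505
```

View pics/w34.png

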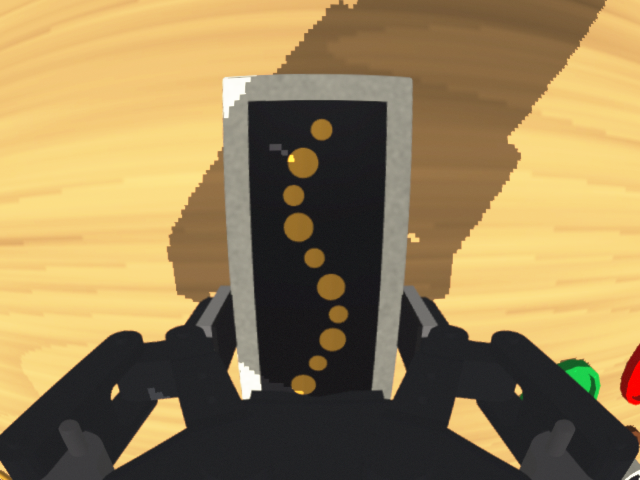

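Emit:
move_arm --linear '[[0, 0, 0], [0, 0, 0.01], [0, 0, 0.02], [0, 0, 0.03], [0, 0, 0.03], [0, 0, 0.02], [0, 0, 0.01], [0, 0.015, 0], [0, 0.03, 0.001], [0, 0.03, 0.001], [0, 0.03, 0.001], [0, 0.01, 0], [0, 0, 0]]' --twist '[[0, 0, 0], [0, 0, 0], [0, 0, 0], [0, 0, 0], [0, 0, 0], [0, 0, 0], [0, 0, 0], [0, 0, -2], [0, 0, -2], [0, 0, -3], [0, 0, -3], [0, 0, -2], [0, 0, 0]]' --grip 0.45

```text
time: 26.03
eef_pos: [0.4542, -0.1116, 0.1601]
tcp_rot: [0.122, 0.993, -0.003, 0.003]
contact_force: [0.2, -0.5, -0.9]
opening: 0.736
```

```bash
python3 w.py w35
python3 - <<'E'
from h import *
c=read_camera('scene');cv2.imwrite('pics/s2.png',c['img'])
E
```

```text
26.0833 [ 0.4542 -0.1124  0.1601] ty 76.04 tz [ 0.0053 -0.0077 -1.    ] [ 0.5 -0.3 -1.6] 0.7381648113056993
```

View pics/s2.png

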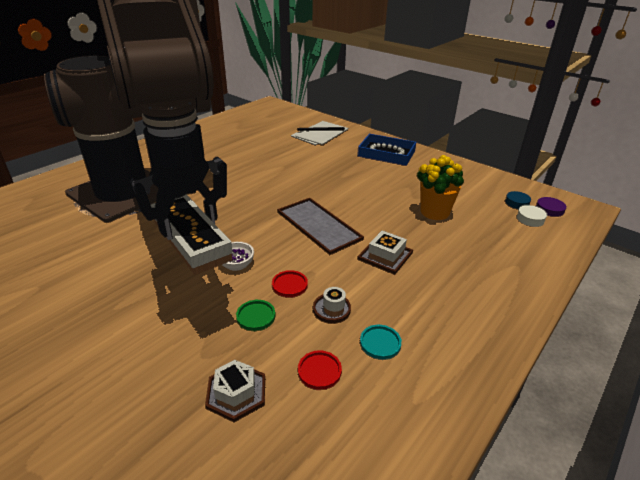

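All boxes are placed nicely, and the long box hangs level, well above the bowl (underside ≈0.13). Continuing to the long tray.

Emit:
move_arm --linear '[[0, 0.02, 0], [0, 0.03, 0.001], [0, 0.03, 0.001], [0, 0.03, 0.001], [0, 0.03, 0.001], [0, 0.03, 0.001], [0, 0.03, 0.001], [0, 0.03, 0.001], [0, 0.03, 0.001], [0, 0.03, 0.001], [0, 0.02, 0], [0, 0.01, 0], [0, 0, 0]]' --twist '[[0.4, 0.3, 0.4], [0, 0, 0.4], [0, 0, 0], [0, 0, 0], [0, 0, 0], [0, 0, 0], [0, 0, 0], [0, 0, 0], [0, 0, 0], [0, 0, 0], [0, 0, 0], [0, 0, 0], [0, 0, 0]]'

```text
time: 27.22
eef_pos: [0.46, 0.2051, 0.1699]
tcp_rot: [0.12, 0.993, -0.003, 0.002]
contact_force: [-0.3, -1.0, -1.1]
opening: 0.734
```

```bash
python3 w.py w36
```

```text
27.2667 [0.46   0.2042 0.1698] ty 76.16 tz [ 0.0035 -0.0079 -1.    ] [-0.1 -0.1 -1.7] 0.7412722298508477
```

View pics/w36.png

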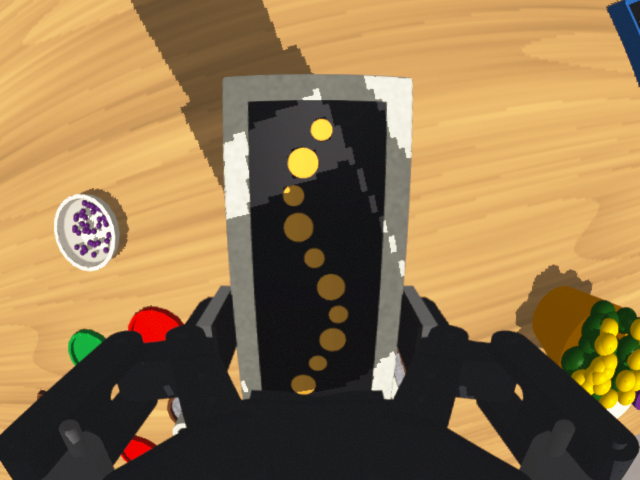

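Emit:
move_arm --linear '[[-0.002, 0.002, -0.01], [-0.002, 0.002, -0.025], [-0.002, 0, -0.03], [-0.001, 0, -0.025], [0, 0, -0.01], [0, 0, 0]]' --twist '[[0.3, 0.2, 0.5], [0.1, 0.2, 0], [0, 0.2, 0], [0, 0, 0], [0, 0, 0], [0, 0, 0]]'

```text
time: 27.77
eef_pos: [0.4548, 0.2004, 0.0656]
tcp_rot: [0.119, 0.993, -0.001, -0.002]
contact_force: [-0.2, -0.3, -1.8]
opening: 0.733
```

```bash
python3 w.py w37
```

```text
27.8167 [0.4549 0.2005 0.0663] ty 76.33 tz [-0.0035 -0.0016 -1.    ] [ 0.1 -0.4 -2.1] 0.7396511302758924
```

View pics/w37.png

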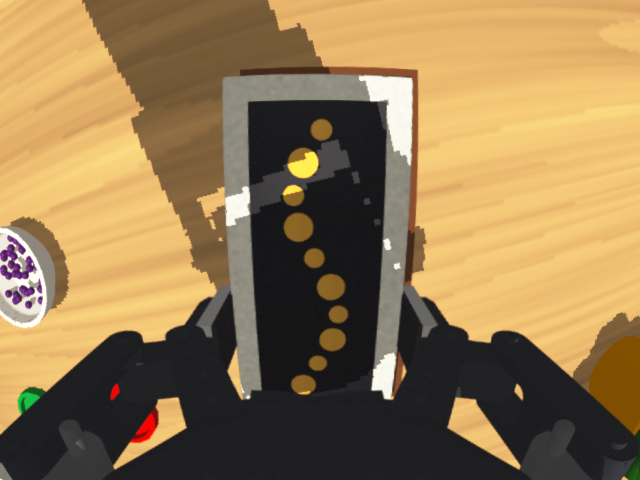

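Emit:
move_arm --linear '[[0, 0.005, 0], [0, 0.004, -0.006], [-0.001, 0, -0.01], [0, 0, -0.006], [0, 0, 0]]' --twist '[[0, -0.1, 0.4], [0, 0, 0], [0, 0, 0], [0, 0, 0], [0, 0, 0]]'

```text
time: 28.23
eef_pos: [0.4586, 0.2103, 0.0479]
tcp_rot: [0.116, 0.993, 0.001, 0.004]
contact_force: [-0.1, -0.2, -2.1]
opening: 0.733
```

```bash
python3 w.py w38
```

```text
28.2833 [0.4587 0.2103 0.0482] ty 76.69 tz [ 9.2e-03  9.0e-04 -1.0e+00] [-0.   0.2 -1.3] 0.7355658219903892
```

View pics/w38.png

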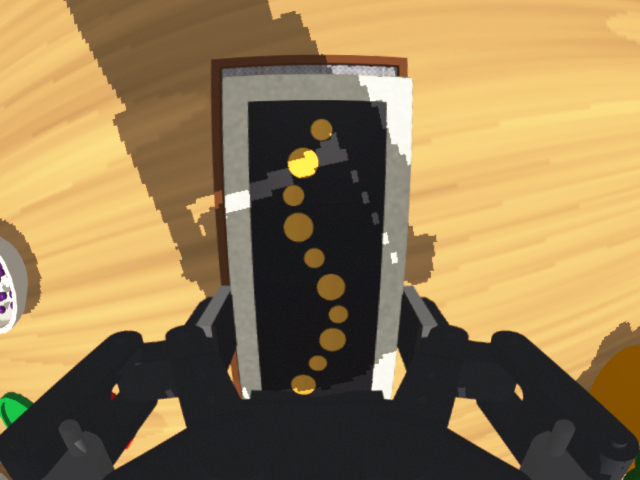

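Emit:
move_arm --linear '[[-0.002, -0.002, -0.006], [-0.001, -0.001, -0.005], [0, 0, -0.003], [0, 0, 0]]' --twist '[[0, 0.5, 0.1], [0, 0.1, 0], [0, 0, 0], [0, 0, 0]]'

```text
time: 28.62
eef_pos: [0.4562, 0.2074, 0.0338]
tcp_rot: [0.115, 0.993, 0.001, -0.0]
contact_force: [-0.2, -0.4, -1.6]
opening: 0.736
```

```bash
python3 w.py w39
```

```text
28.6667 [0.4562 0.2074 0.034 ] ty 76.84 tz [-3.0e-04  1.3e-03 -1.0e+00] [ 0.4  0.1 -1.7] 0.7361834405286712
```

View pics/w39.png

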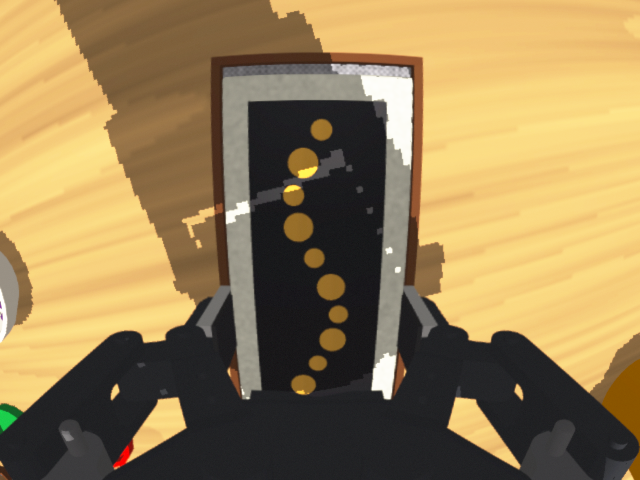

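Centred. Touch down.

Emit:
move_arm --linear '[[0, 0, -0.003], [0, 0, -0.002], [0, 0, 0]]' --twist '[[0, 0, 0], [0, 0, 0], [0, 0, 0]]'

```text
time: 28.92
eef_pos: [0.4566, 0.2074, 0.0288]
tcp_rot: [0.115, 0.993, 0.001, 0.0]
contact_force: [-0.5, -0.1, -1.3]
opening: 0.738
```

Emit:
move_arm --linear '[[0, 0, -0.003]]' --twist '[[0, 0, 0]]'

```text
time: 29.0
eef_pos: [0.4569, 0.2076, 0.0282]
tcp_rot: [0.114, 0.993, 0.0, -0.001]
contact_force: [-13.4, -1.4, 37.8]
opening: 0.738
```

Emit:
move_arm --linear '[[0, 0, 0.001], [0, 0, 0], [0, 0, 0], [0, 0, 0], [0, 0, 0], [0, 0, 0.01], [0, 0, 0.03], [0, 0, 0.04], [0, 0, 0.04], [0, 0, 0.04], [0, 0, 0.02], [0, 0, 0]]' --twist '[[0, 0, 0], [0, 0, 0], [0, 0, 0], [0, 0, 0], [0, 0, 0], [0, 0, 0], [0, 0, 0], [0, 0, 0], [0, 0, 0], [0, 0, 0], [0, 0, 0], [0, 0, 0]]' --grip 1

```text
time: 30.0
eef_pos: [0.4533, 0.2067, 0.2193]
tcp_rot: [0.114, 0.993, -0.001, -0.003]
contact_force: [1.1, 0.4, -0.7]
opening: 1.005
```

```bash
cat > fin.py <<'E'
from h import *
for n in ['scene','top']:
    c=read_camera(n);cv2.imwrite(f'pics/{n}_f.png',c['img'])
P=cloud(c)
for nm,(x,y) in dict(hex=(.6393,-.1988),sq=(.625,.214),lng=(.4514,.2091),rnd=(.6381,.0234),bowl=(.415,-.002),pot=(.607,.418)).items():
    m=(np.hypot(P[...,0]-x,P[...,1]-y)<(.11 if nm=='lng' else .055))
    t=m&(P[...,2]>.034)&(P[...,2]<.044) if nm not in('bowl','pot') else m&(P[...,2]>.012)
    X=P[t]
    if len(X): 
        r=cv2.minAreaRect((X[:,:2]*1000).astype(np.float32))
        A=np.c_[X[:,:2]-X[:,:2].mean(0),np.ones(len(X))];k=np.linalg.lstsq(A,X[:,2],rcond=None)[0]
        print(nm,len(X),'z',np.median(X[:,2]).round(4),'rect',np.round(r[0],1),np.round(r[1],1),round(r[2],1),'tilt deg',np.degrees(k[:2]).round(1))
E
python3 fin.py; python3 w.py w40
```

```text
hex 600 z 0.0389 rect [ 639.7 -200. ] [53.1 60.6] 44.1 tilt deg [-0.2 -0.5]
sq 748 z 0.0392 rect [625.6 213.2] [56.2 56.2] 6.7 tilt deg [ 0.1 -0.2]
lng 896 z 0.0392 rect [453.3 208.2] [ 63.7 169.7] 76.7 tilt deg [-0.1  0.1]
rnd 273 z 0.0391 rect [640.7  24. ] [37.2 36.4] 85.0 tilt deg [-0.4  0.4]
bowl 690 z 0.0192 rect [ 4.146e+02 -1.000e-01] [69.5 70.4] 0.3 tilt deg [ 0.1 -0.4]
pot 2035 z 0.1147 rect [614.2 424.7] [89.5 93.5] 63.6 tilt deg [ 9.3 15.6]
30.15 [0.4505 0.206  0.2127] ty 76.84 tz [-0.0164 -0.0027 -0.9999] [-1.3 -0.3 -1. ] 0.9968751195408085
```

View pics/scene_f.png

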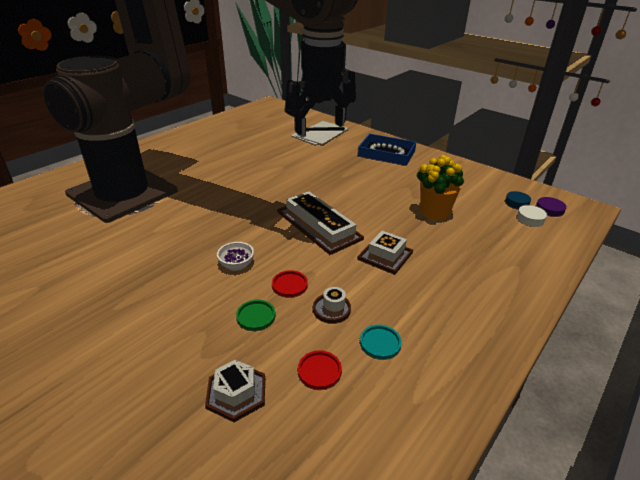

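View pics/top_f.png

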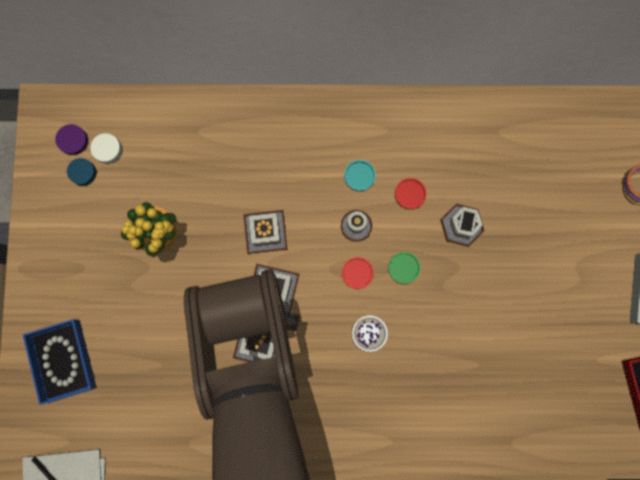

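View pics/w40.png

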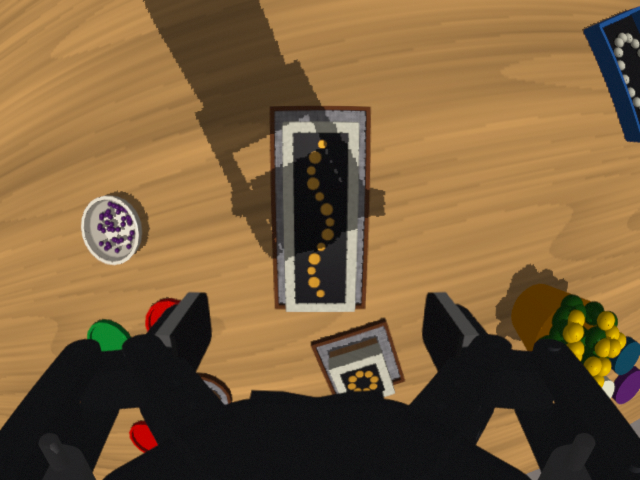

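All lid tops read z≈0.039, which is the 3 mm floor plus the 36 mm box. The boxes are level and within 3 mm of the tray centres, and the bowl and pot look the same as at the start. The gripper is clear, so I'm handing in.

```bash
python3 -c "
from plant import *
print(sign_off())"
```

```text
the job is handed in; nothing more can be done
None
```

I took the stack apart in the order round, hexagonal, square, long, and each box now stands in the tray of its own shape. I lowered each box until the wrist force showed contact before opening the gripper. The job was handed in at about 30 s.

**Boxes:** in the last images all four lid tops read z ≈ 39 mm, which is the 3 mm tray floor plus the 36 mm box. Tilt is at most about 0.5°, and each box is within about 3 mm of its tray's centre and inside the rim.

**Bystanders:** the bowl was measured within about 2 mm of its starting place. I compared the flower pot only by eye, and it looked the same in the first and last top views.

**Things that disagreed or came close:**
- **Hexagonal box:** its corners, not its flats, pointed across the long box, unlike the description. I gripped it on a flat pair about 30° off that line.
- **Touchdown forces:** the reading peaked at about 40 N (37.8 N upward) for the long box and 35.5 N for the round box. These came through the held boxes and are well under the 120 N wrist limit. The gripper's body touched nothing that I could see.

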